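# Blow the dust off a batch of printed studs in the duster station

### The arm

A 6-joint arm with a two-finger parallel gripper is mounted at the origin on the work surface. World frame = base frame: x ahead of the robot, y to its left, z up, the work surface at z = 0. Lengths are in mm, angles in rad, forces in N, time in s.
With the tool pointing down it reaches from about 350 to 775 mm from the base axis. Payload 7.3 kg.
Tool frame: the origin (TCP) lies at the very end of the fingers, on their centre line; the grasp point (between the pads) lies 19 mm behind it; x points along the fingers, z is the direction in which the jaws open and shut, and the axes are right-handed (so a half turn about x gives the same grasp; the last joint's range is limited). The gripper opens to 92 mm and grips with 3 to 60 N. Pads are 19 mm wide; open, the fingers measure 130 mm over their backs; the gripper's body (75 mm by 190 mm) begins 47 mm behind the grasp point.
Start: joints at [-1.373, 0.342, 1.524, -0, 1.275, -0.146], TCP at [176.983, -494.289, 226.741] pointing down, gripper open.
Joint ranges: [-2.53, 2.53], [-0.77, 2.02], [0.04, 2.7], [-1, 4.14], [0.28, 2.66], [-3.11, 3.11]. Speed limits (rad/s): [2.57, 2.57, 3.14, 3.14, 3.14, 3.14].

### API

Orientations are given as [roll, pitch, yaw] about the fixed x, y, z axes, in that order (R = Rz(yaw) Ry(pitch) Rx(roll)).
In Python, from plant import * gives the robot as it stands.
- The arm moves only by the shell command python3 -m creep 'ROWS'. ROWS is JSON, a list of rows, each an object of numbers: "tx", "ty", "tz": the shift along the tool's x, y, z in cm; "wx", "wy", "wz": the turn, a rotation vector about the tool's x, y, z in rad; "gripper": the closure, from -1 (fully open) to 1 (shut). A call has 1 to 8 rows; each row is the pose to reach, as a shift and turn from the pose commanded when the call began, along the tool's axes at that moment; what a row does not reach only later rows make up. A row lasts 1/12 s, in which the tool goes at most 41.7 mm and 7.16 degrees, less where a joint would pass 70% of its speed; a pose out of reach is approached as far as the arm can. A call with a gripper value outside its range is refused whole. The fingers move at their own pace and stop on an object; the grip force is fixed at half the most. Time passes only in rows, so rows that repeat a pose let the fingers close. It gives the time, the measured TCP pose, the force and the opening at its end, in the units of the state.
- get_obs(): the state, without advancing time (a new reading comes with each control period).
- capture(name): name is "scene" or "top"; returns a dict with "frame" (384x512x3 uint8, red, green, blue), "z_map" (384x512 float32, mm along the optical axis (not along the pixel's ray), 0 where there is no reading), "vertical_fov" (degrees; the focal length in pixels is half the picture's height over the tangent of half this angle, whatever the lens; pixels are square), "cx", "cy" (the principal point, pixels), "xyz" and "rotation" of the camera in the world. Camera axes: x right, y down, z forward; pixel columns grow to the right and rows downward; lengths in mm; the calibration is good to about 2 mm. A picture is of the moment at which its call begins.
- close_job(): hands the job in, once; it reports no verdict.
The state is a dict: "time": time; "joint_positions": joint angles; "dq": joint speeds; "tau": joint torques, N m; "tool_pos": TCP position; "tcp_rot": TCP orientation; "contact_force": force on the tool from outside, world axes, zero at the start; "moment": the same for the moment, N m; "grip_width": finger opening in mm.
Only numpy, scipy, OpenCV 4.12 (cv2) and the standard library are available. Lean on these libraries where they do the work, as an engineer would, in place of code of your own. Each camera call takes 0.05 s, during which the arm holds its last target.

### The job

Blow the sanding dust off the printed costume studs: one after another, lowest dot count first, set each stud flat in the carriage pocket that bears the same number of dots, then push the loaded carriage all the way in and press the can's nozzle cap right down and let it spring back up. After that pull the carriage all the way back out and set every stud upright on the floor of the white tray. Never press the cap while the carriage is not in, and leave the pincushion, the tape and the marker where they are.

Things in the scene. Friction and masses are not known exactly. Their poses are not given: they have to be found in the camera images.
- stud1: 3D-printed stud, red, one white dot on its flange: a round flange 44 mm across and 12 mm thick with a round knob 24 mm across on top, 36 mm tall in all; origin at the centre of its underside, z along its axis to the knob, yaw does not matter; 50 g; None if absent from this start or while held. Grip it by the knob (the top 24 mm).
- stud2: 3D-printed stud, yellow, two black dots on its flange: a round flange 44 mm across and 12 mm thick with a round knob 24 mm across on top, 36 mm tall in all; origin at the centre of its underside, z along its axis to the knob, yaw does not matter; 50 g; None if absent from this start or while held. Grip it by the knob (the top 24 mm).
- stud3: 3D-printed stud, blue, three white dots on its flange: a round flange 44 mm across and 12 mm thick with a round knob 24 mm across on top, 36 mm tall in all; origin at the centre of its underside, z along its axis to the knob, yaw does not matter; 50 g; None if absent from this start or while held. Grip it by the knob (the top 24 mm).
- stud4: 3D-printed stud, green, four white dots on its flange: a round flange 44 mm across and 12 mm thick with a round knob 24 mm across on top, 36 mm tall in all; origin at the centre of its underside, z along its axis to the knob, yaw does not matter; 50 g; None if absent from this start or while held. Grip it by the knob (the top 24 mm).
- pocket1 (a point): centre of the floor of the carriage pocket marked with 1 white dot (on the lip at the robot's side); a square pocket 52 mm wide and 10 mm deep with chamfered mouth, moving with the carriage; x along the carriage's travel away from the robot, z up. One row along y: 1 and 2 left (+y) of the handle, 3 and 4 right; 59 mm apart within a pair, 2 and 3 each 61 mm from the handle.
- pocket2 (a point): centre of the floor of the carriage pocket marked with 2 white dots (on the lip at the robot's side); a square pocket 52 mm wide and 10 mm deep with chamfered mouth, moving with the carriage; x along the carriage's travel away from the robot, z up. One row along y: 1 and 2 left (+y) of the handle, 3 and 4 right; 59 mm apart within a pair, 2 and 3 each 61 mm from the handle.
- pocket3 (a point): centre of the floor of the carriage pocket marked with 3 white dots (on the lip at the robot's side); a square pocket 52 mm wide and 10 mm deep with chamfered mouth, moving with the carriage; x along the carriage's travel away from the robot, z up. One row along y: 1 and 2 left (+y) of the handle, 3 and 4 right; 59 mm apart within a pair, 2 and 3 each 61 mm from the handle.
- pocket4 (a point): centre of the floor of the carriage pocket marked with 4 white dots (on the lip at the robot's side); a square pocket 52 mm wide and 10 mm deep with chamfered mouth, moving with the carriage; x along the carriage's travel away from the robot, z up. One row along y: 1 and 2 left (+y) of the handle, 3 and 4 right; 59 mm apart within a pair, 2 and 3 each 61 mm from the handle.
- handle (a point): centre of the top of the orange upright handle in the middle of the black carriage: 30 mm along the travel (x), 14 mm across (y), standing 56 mm above the carriage's top face (its top is 66 mm above the pocket floors); pinch its top part across the 14 mm. x is the direction in which the carriage slides in. With the carriage in, the can's axis is 112 mm beyond the handle.
- carriage (a joint): slide of the carriage, m: 0 = all the way out (nearest the robot), 0.060 = all the way in at the stop below the can's nozzle; needs about 2 N and stays where it is left.
- cap_top (a point): centre of the top face of the red sprung nozzle cap (24 mm across, about 166 mm above the table) on the blue air-duster can, which is clamped upright at the far side of the station (can 54 mm across, its axis under this point); moves down with the cap.
- cap (a joint): travel of the nozzle cap, m: 0 = up, 0.007 = fully down (about 4.5 N); springs back when let go.
- tray: white open tray, outside 220 mm (its x) by 125 mm (its y), walls 4 mm thick and 18 mm high, floor 4 mm thick; fixed to the table; origin at the centre of its underside.
- pincushion: red tomato-shaped pincushion, 72 mm across, 45 mm tall, with pins standing to 62 mm; bystander; origin under its centre.
- tape: roll of beige masking tape lying flat, 90 mm across, 24 mm tall; bystander; origin under its centre.
- marker: white marker pen with a black end, 115 mm long (its x), 14 mm thick; bystander; origin under its middle.
Things that resemble listed ones, but are neither listed nor needed, are in the scene too. What is meant by the stud1 is not grey, pink or purple, and is the larger of those in its own colour.

How it is judged (in metres and radians):
On the way, in this order (a step that is already met when the one before it is completed fails the run):
1. stud 1 lies flat in pocket 1 (horizontal distance between stud1 and pocket1 below 0.01 m and z of stud1 in the frame of pocket1 between -0.004 and 0.004 m and angle between stud1's own z axis and vertical below 0.12 rad), for 0.2 s.
2. stud 2 lies flat in pocket 2 (horizontal distance between stud2 and pocket2 below 0.01 m and z of stud2 in the frame of pocket2 between -0.004 and 0.004 m and angle between stud2's own z axis and vertical below 0.12 rad), for 0.2 s.
3. stud 3 lies flat in pocket 3 (horizontal distance between stud3 and pocket3 below 0.01 m and z of stud3 in the frame of pocket3 between -0.004 and 0.004 m and angle between stud3's own z axis and vertical below 0.12 rad), for 0.2 s.
4. stud 4 lies flat in pocket 4 (horizontal distance between stud4 and pocket4 below 0.01 m and z of stud4 in the frame of pocket4 between -0.004 and 0.004 m and angle between stud4's own z axis and vertical below 0.12 rad), for 0.2 s.
5. with every stud in its pocket and the carriage fully in, the nozzle cap is pressed right down (all of step 1 and all of step 2 and all of step 3 and all of step 4 and value of joint carriage above 0.054 m and value of joint cap above 0.0055 m), for 0.05 s.
6. the nozzle cap has sprung back up, the carriage still in (value of joint carriage above 0.054 m and value of joint cap below 0.001 m), for 0.1 s.
At the end, for the whole second after the job is handed in: Every stud present stands upright (within 7 degrees) and at rest on the floor of the white tray, the carriage is all the way out (within 6 mm) and the nozzle cap is up (x of stud1 in the frame of tray between -0.1 and 0.1 m and y of stud1 in the frame of tray between -0.055 and 0.055 m and z of stud1 in the frame of tray between 0 and 0.009 m and angle between each of stud1, stud2, stud3, stud4's own z axis and vertical below 0.12 rad and linear speed of each of stud1, stud2, stud3, stud4 below 0.03 m/s and x of stud2 in the frame of tray between -0.1 and 0.1 m and y of stud2 in the frame of tray between -0.055 and 0.055 m and z of stud2 in the frame of tray between 0 and 0.009 m and x of stud3 in the frame of tray between -0.1 and 0.1 m and y of stud3 in the frame of tray between -0.055 and 0.055 m and z of stud3 in the frame of tray between 0 and 0.009 m and x of stud4 in the frame of tray between -0.1 and 0.1 m and y of stud4 in the frame of tray between -0.055 and 0.055 m and z of stud4 in the frame of tray between 0 and 0.009 m and value of joint carriage below 0.006 m and value of joint cap below 0.001 m); the robot touches nothing.
It fails at once if the nozzle cap is pressed while the carriage is not in (value of joint cap above 0.003 m and value of joint carriage below 0.05 m).
It fails at once if the pincushion is displaced by more than 30 mm (distance of pincushion from where it was at the start of the episode above 0.03 m).
It fails at once if the tape is displaced by more than 30 mm (distance of tape from where it was at the start of the episode above 0.03 m).
It fails at once if the marker is displaced by more than 30 mm (distance of marker from where it was at the start of the episode above 0.03 m).
Of stud1, stud2, stud3, stud4 only 2 to 3 are there at a start; the rules pass over those that are not, and their reading is None.
At some moment in a run one of stud1, stud2, stud3, stud4 may be knocked a few centimetres aside while the robot is not near it.
Once in a run the grip may slacken for a moment while it holds something.
It also fails if it takes over 210 s, if anything falls off the work surface, if the arm or the gripper's body presses on something with over 40 N, if the wrist force passes 120 N, or if a joint passes its speed limit or range.

## Working session

There is one attempt and no reset: what is moved stays moved. The work goes in short steps, Python scripts to look and compute and a shell command to move; the robot and the scene stay as the last step left them, time stands still between calls to the robot, and variables do not carry over. Pictures are saved under pics/ and viewed, and the job is handed in when it is done.

```bash
ls; mkdir -p pics
python3 - <<'E'
from plant import *
import cv2
print(get_obs())
for n in ("scene","top"):
    c=capture(n); cv2.imwrite(f"pics/{n}0.png",c["frame"][:,:,::-1])
    print(n,c["vertical_fov"],c["cx"],c["cy"],c["xyz"],c["rotation"],(c["z_map"]>0).mean())
E
```

```text
pics
{'time': 0.0, 'joint_positions': array([-1.37300423e+00,  3.42713811e-01,  1.52500185e+00, -1.23737127e-05,
        1.27540794e+00, -1.45985232e-01]), 'dq': array([-0.00073668, -0.00052012,  0.00205927,  0.00083643,  0.00045409,
        0.00092097]), 'tau': array([-9.75876719e-04, -4.31244242e+01, -2.44223642e+01,  7.18094129e-02,
        5.58630866e-02, -1.15667140e-04]), 'tool_pos': array([ 176.89348512, -493.87215738,  226.05488845]), 'tcp_rot': array([3.00333599, 1.56926533, 1.77632061]), 'contact_force': array([-0.08142287,  0.35446978, -0.2006698 ]), 'moment': array([ 0.01513521, -0.0055378 ,  0.00866889]), 'grip_width': 92.36322636345153}
scene 47.827748822141125 253.06140383330313 189.9900567910802 [1349.70511506 -390.04270206  683.19034892] [-2.16331712  0.02199259  1.07029237] 0.9960988362630209
top 42.24330203009604 256.3744749034516 187.66055086428787 [ 345.70407936  -43.94596106 1530.11459671] [-2.96011815  0.02138517 -1.55090667] 0.9964141845703125
```

View pics/scene0.png

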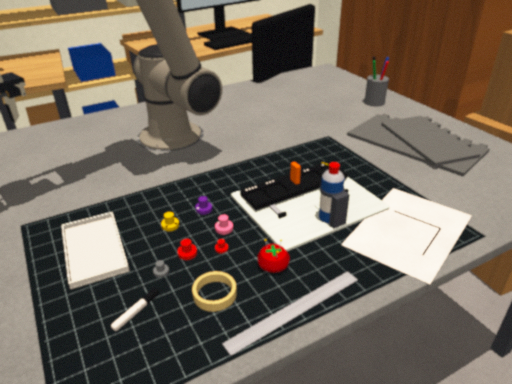

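View pics/top0.png

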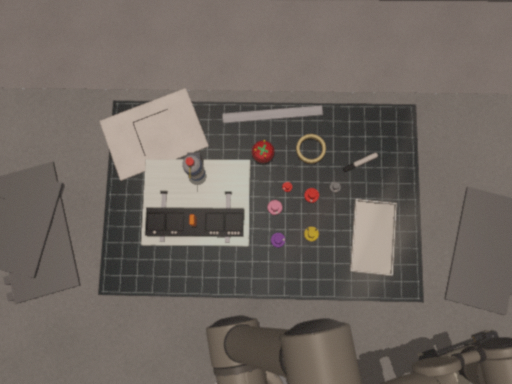

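```bash
cat > h.py <<'E'
import numpy as np, cv2
from scipy.spatial.transform import Rotation as R
from plant import *
def cam(n):
    c=capture(n); c["f"]=192/np.tan(np.radians(c["vertical_fov"])/2)
    c["R"]=R.from_euler("xyz",c["rotation"]).as_matrix(); return c
def ray(c,u,v): 
    d=np.array([(u-c["cx"])/c["f"],(v-c["cy"])/c["f"],1]); return c["R"]@d
def plane(c,u,v,z):
    d=ray(c,u,v); o=np.array(c["xyz"]); return o+d*(z-o[2])/d[2]
def cloud(c):
    v,u=np.mgrid[:384,:512]; z=c["z_map"]
    p=np.stack([(u-c["cx"])/c["f"]*z,(v-c["cy"])/c["f"]*z,z],-1)
    return p@c["R"].T+np.array(c["xyz"])
def proj(c,p):
    q=c["R"].T@(np.array(p,float)-np.array(c["xyz"])); return c["cx"]+c["f"]*q[0]/q[2],c["cy"]+c["f"]*q[1]/q[2]
def crop(c,x0,y0,x1,y1,name,s=4):
    cv2.imwrite(name,cv2.resize(c["frame"][y0:y1,x0:x1,::-1],None,fx=s,fy=s,interpolation=cv2.INTER_CUBIC))
E
python3 - <<'E'
from h import *
t=cam("top");s=cam("scene")
crop(t,130,140,330,260,"pics/t1.png"); crop(s,140,150,340,290,"pics/s1.png")
for nm,c,pts in (("top",t,[(312,195),(287,186),(311,234),(275,207),(278,240),(335,187),(192,220),(190,162),(150,190),(374,237),(355,230)]),("scene",s,[(187,250),(170,221),(95,250)])):
    P=cloud(c)
    for u,v in pts: print(nm,u,v,P[v,u].round(0),plane(c,u,v,0).round())
E
```

```text
top 312 195 [ 600. -177.   31.] [ 605. -179.    0.]
top 287 186 [ 628. -100.   27.] [ 633. -101.    0.]
top 311 234 [ 480. -173.   38.] [ 484. -176.    0.]
top 275 207 [560. -64.  40.] [566. -65.   0.]
top 278 240 [461. -74.  40.] [464. -75.   0.]
top 335 187 [ 628. -248.   21.] [ 632. -251.    0.]
top 192 220 [511. 179.  88.] [521. 192.   0.]
top 190 162 [665. 179. 169.] [705. 206.   0.]
top 150 190 [611. 325.  14.] [613. 329.   0.]
top 374 237 [ 478. -368.    4.] [ 478. -369.    0.]
top 355 230 [ 498. -311.    2.] [ 499. -311.    0.]
scene 187 250 [ 615. -178.   18.] [ 595. -172.    0.]
scene 170 221 [ 498. -176.   23.] [ 469. -169.    0.]
scene 95 250 [ 492. -362.    5.] [ 485. -362.    0.]
```

```bash
sleep 1; ls pics
```

```text
s1.png
scene0.png
t1.png
top0.png
```

View pics/t1.png

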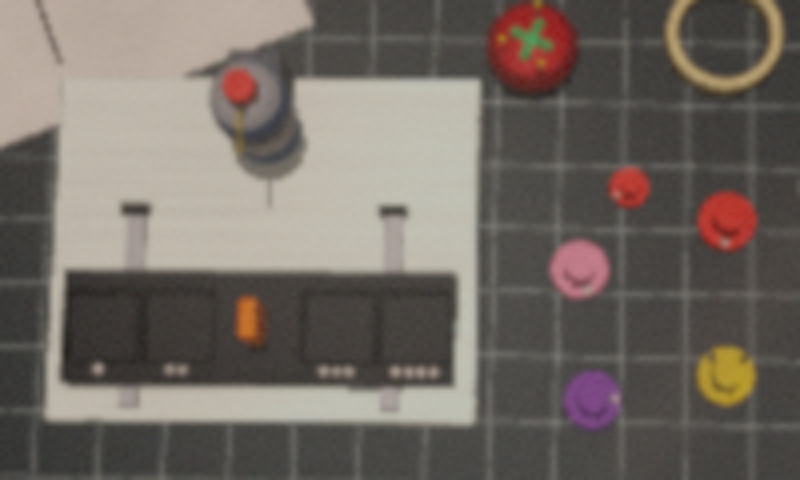

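View pics/s1.png

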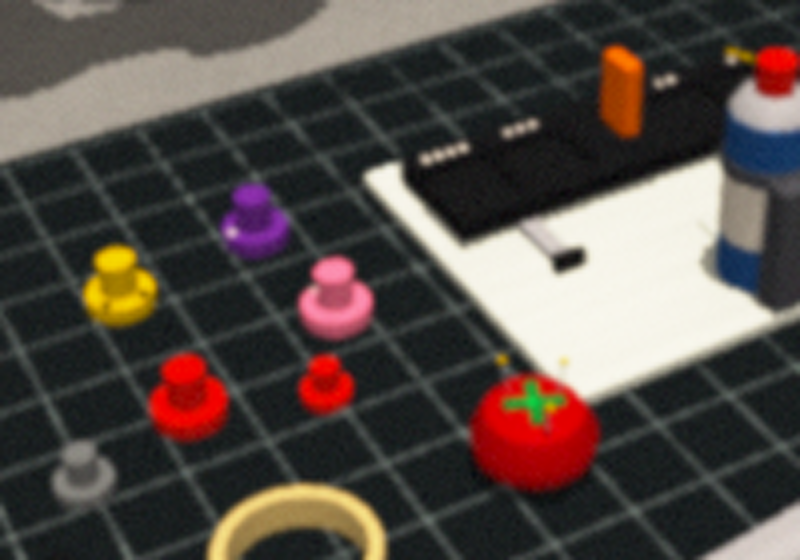

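```bash
cat >> h.py <<'E'
def blob(c,rgbtest,box=None,amin=8):
    f=cv2.cvtColor(c["frame"],cv2.COLOR_RGB2HSV).astype(int)
    m=rgbtest(f[...,0],f[...,1],f[...,2]).astype(np.uint8)
    if box:
        k=np.zeros_like(m);k[box[1]:box[3],box[0]:box[2]]=1;m*=k
    n,l,s,ce=cv2.connectedComponentsWithStats(m)
    return sorted([(int(s[i,4]),ce[i].round(1).tolist(),s[i,:4].tolist(),l==i) for i in range(1,n) if s[i,4]>=amin],key=lambda a:-a[0])
red=lambda h,s,v:((h<5)|(h>174))&(s>150)&(v>90)
yel=lambda h,s,v:(h>20)&(h<32)&(s>150)&(v>90)
ora=lambda h,s,v:(h>=5)&(h<16)&(s>170)&(v>110)
def tri(c1,p1,c2,p2):
    o1,o2=np.array(c1["xyz"]),np.array(c2["xyz"]);d1,d2=ray(c1,*p1),ray(c2,*p2)
    t=np.linalg.lstsq(np.stack([d1,-d2],1),o2-o1,rcond=None)[0]
    a,b=o1+t[0]*d1,o2+t[1]*d2; return (a+b)/2,np.linalg.norm(a-b)
E
python3 - <<'E'
from h import *
for n in ("top","scene"):
    c=cam(n);P=cloud(c)
    for k,t in (("red",red),("yel",yel),("ora",ora)):
        for b in blob(c,t)[:5]:
            if b[2][1]<100: continue
            q=P[b[3]]; z=q[:,2]; zt=np.percentile(z,95)
            top=q[z>zt-7]
            ch=[q[(z>5)&(z<16)].mean(0).round(1) if ((z>5)&(z<16)).any() else None]
            print(n,k,b[:3],"ztop",zt.round(1),"topmean",top.mean(0).round(1),len(top),"ctr@12",plane(c,*b[1],12).round(1),"@88",plane(c,*b[1],88).round(1),"ext",(np.percentile(q,97,0)-np.percentile(q,3,0)).round(0))
t=cam("top")
g=cv2.cvtColor(t["frame"],cv2.COLOR_RGB2GRAY)
m=(g<62).astype(np.uint8)
# top-face points
P=cloud(t)
reg=(P[...,2]>14)&(P[...,2]<50)&(P[...,0]>440)&(P[...,0]<570)&(P[...,1]>20)&(P[...,1]<340)
q=P[reg]; print("carr",np.percentile(q,[2,25,50,75,98],axis=0).round(1))
print("tray")
reg=(P[...,0]>380)&(P[...,0]<620)&(P[...,1]>-460)&(P[...,1]<-280)
f=cv2.cvtColor(t["frame"],cv2.COLOR_RGB2HSV)
m=((f[...,2]>120)&reg).astype(np.uint8)
cs,_=cv2.findContours(m,cv2.RETR_EXTERNAL,cv2.CHAIN_APPROX_NONE)
k=max(cs,key=cv2.contourArea); r=cv2.minAreaRect(k); print(r)
print([plane(t,*p,18).round(0).tolist() for p in cv2.boxPoints(r)])
E
```

```text
top red (240, [263.1, 151.4], [253, 141, 21, 21]) ztop 45.4 topmean [736.  -25.3  42.3] 128 ctr@12 [740.  -24.8  12. ] @88 [720.2 -25.8  88. ] ext [56. 58. 19.]
top red (157, [311.2, 194.5], [304, 188, 15, 15]) ztop 38.2 topmean [ 598.2 -173.7   70.5] 43 ctr@12 [ 604.8 -175.8   12. ] @88 [ 591.9 -169.2   88. ] ext [40. 38. 39.]
top red (64, [287.0, 186.5], [282, 183, 10, 9]) ztop 29.1 topmean [631.  -99.8  26.1] 18 ctr@12 [ 628.8 -100.9   12. ] @88 [614.6 -98.1  88. ] ext [23. 25. 27.]
top red (38, [189.2, 161.1], [186, 158, 7, 7]) ztop 171.6 topmean [667.8 181.1 168. ] 30 ctr@12 [705.2 207.1  12. ] @88 [687.2 194.5  88. ] ext [17. 16. 10.]
top yel (153, [311.1, 233.7], [304, 227, 15, 14]) ztop 40.0 topmean [ 484.6 -175.4   37.6] 40 ctr@12 [ 483.7 -175.5   12. ] @88 [ 476.8 -169.    88. ] ext [37. 37. 35.]
top ora (43, [191.8, 219.4], [190, 215, 5, 10]) ztop 91.0 topmean [512.9 180.   87.4] 35 ctr@12 [521.1 190.9  12. ] @88 [512.3 179.2  88. ] ext [26. 11. 10.]
top ora (9, [255.2, 149.0], [254, 148, 4, 3]) ztop 60.3 topmean [733.4  -3.7  64.9] 1 ctr@12 [7.474e+02 2.000e-01 1.200e+01]
[... 1144 characters left out ...]
[447.1 228.4  12. ] @88 [549.3 158.4  88. ] ext [31. 15. 56.]
scene ora (34, [274.1, 251.4], [265, 247, 17, 10]) ztop 57.3 topmean [ 958.7 -147.2  266.4] 3 ctr@12 [713.1  -3.8  12. ] @88 [785.2 -47.5  88. ] ext [41. 36. 25.]
scene ora (18, [475.8, 104.1], [471, 103, 10, 4]) ztop -143.1 topmean [ 149.7 1435.7 -144.1] 5 ctr@12 [ 384.9 1092.5   12. ] @88 [494.2 924.6  88. ] ext [16. 68. 23.]
carr [[456.9  34.7  14.4]
 [488.2 102.3  21.9]
 [511.5 178.   27.5]
 [536.5 260.   32.4]
 [560.4 326.5  38.2]]
tray
((373.4712829589844, 234.93142700195312), (43.23735046386719, 70.7096939086914), 3.814074993133545)
[[380.0, -290.0, 18.0], [594.0, -307.0, 18.0], [588.0, -438.0, 18.0], [374.0, -418.0, 18.0]]
```

Run:
```python
from h import *
t=cam("top");s=cam("scene")
a=plane(t,130+97/4,140+368/4,32);b=plane(t,130+415/4,140+373/4,32);print("dots1,4",a,b,np.degrees(np.arctan2(b[0]-a[0],-(b[1]-a[1]))))
# carriage outline corners crop px
for u,v in ((66,272),(456,272),(456,383),(64,383)): print(plane(t,130+u/4,140+v/4,32).round(1))
# pockets outlines
for u,v in ((106,328),(181,330),(340,328),(417,330)): print("pk",plane(t,130+u/4,140+v/4,32).round(1))
print("cap @166",plane(t,189.2,161.1,166))
# scene cap top ellipse centre approx crop(777,55)
print("cap scene",plane(s,140+777/4,150+54/4,166), tri(t,(189.2,161.1),s,(140+777/4,150+54/4)))
print("handle top scene",plane(s,140+622/4,150+52/4,88), plane(t,191.8,219.4,88))
crop(s,270,130,370,240,"pics/s2.png",5);crop(t,135,145,260,255,"pics/t2.png",6)
```

```text
dots1,4 [478.50229774 300.22817663  32.        ] [479.04769333  59.0517918   32.        ] 0.12956829215961935
[551.4 328.2  32. ]
[556.4  30.   32. ]
[472.1  27.9  32. ]
[466.7 324.7  32. ]
pk [509.  295.1  32. ]
pk [508.5 237.8  32. ]
pk [512.1 116.9  32. ]
pk [511.6  58.5  32. ]
cap @166 [668.73198453 181.65019634 166.        ]
cap scene [669.32632127 185.19433203 166.        ] (array([669.55208423, 182.9867112 , 166.37630841]), np.float64(3.2243107485072815))
handle top scene [511.33533288 184.30898351  88.        ] [512.34400477 179.15655868  88.        ]
```

View pics/s2.png

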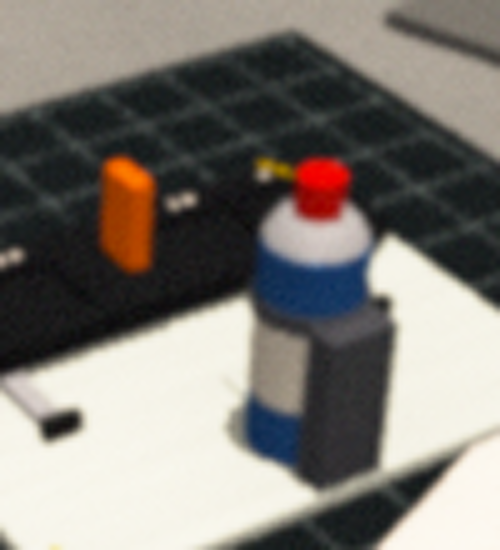

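View pics/t2.png

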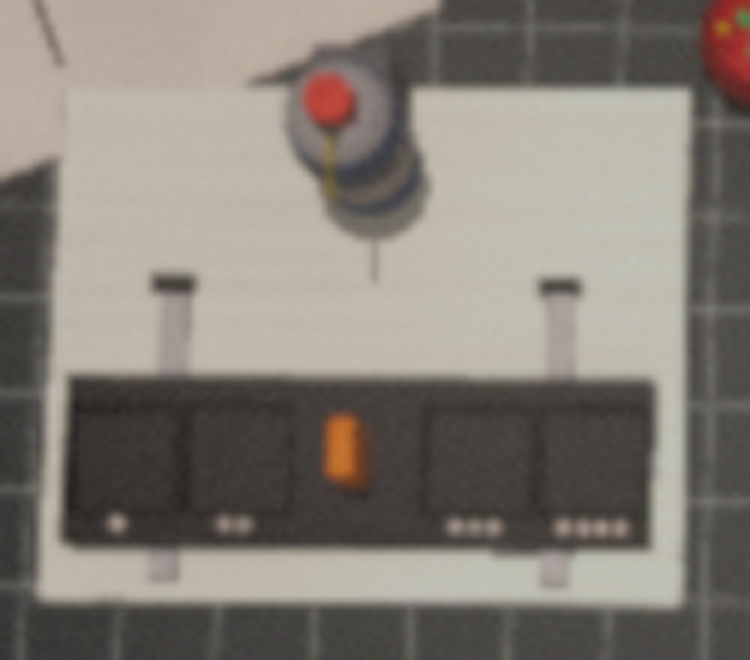

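```bash
cat >> h.py <<'E'
def toolR(o=None):
    o=o or get_obs(); return R.from_euler("xyz",o["tcp_rot"]).as_matrix()
def go(target,zdir=None):
    "print shift (cm, tool axes) and turn to TCP target, tool down, jaws along zdir"
    o=get_obs(); M=toolR(o); d=(np.array(target,float)-o["tool_pos"])
    print("t",round(o["time"],2),"tcp",o["tool_pos"].round(1),"F",o["contact_force"].round(1),"w",round(float(o["grip_width"]),1))
    x=np.array([0,0,-1.]); z=M[:,2] if zdir is None else np.array(zdir,float); z=z-x*(z@x); z/=np.linalg.norm(z)
    if z@M[:,2]<0: z=-z
    D=np.stack([x,np.cross(z,x),z],1)
    print("shift cm",(M.T@d/10).round(2),"turn",R.from_matrix(M.T@D).as_rotvec().round(3),"|d|",np.linalg.norm(d).round(0))
E
python3 - <<'E'
from h import *
print(toolR().round(3))
t=cam("top")
for u,v in ((174,292),(560,294),(166,578),(554,584)): print("rail stop near edge",plane(t,135+u/6,145+v/6,10).round(1))
for u,v in ((372,378),(372,545)): print("carr edges",plane(t,135+u/6,145+v/6,30).round(1))
go([604,-176,150],[0,1,0])
go([604,-176,150],[1,0,0])
E
```

```text
[[-0.     0.941  0.337]
 [ 0.     0.337 -0.941]
 [-1.     0.    -0.   ]]
rail stop near edge [600.4 281.6  10. ]
rail stop near edge [602.6  80.8  10. ]
rail stop near edge [452.4 277.8  10. ]
rail stop near edge [452.9  79.4  10. ]
carr edges [554.3 173.7  30. ]
carr edges [469.4 170.2  30. ]
t 0.5 tcp [ 177.  -494.3  226.7] F [-0.8  0.2  0.3] w 91.8
shift cm [  7.67  50.93 -15.57] turn [ 0.344 -0.     0.   ] |d| 538.0
t 0.5 tcp [ 177.  -494.3  226.7] F [-0.8  0.2  0.3] w 91.8
shift cm [  7.67  50.93 -15.57] turn [-1.227 -0.     0.   ] |d| 538.0
```

```bash
python3 -m creep '[{"tx":0,"ty":4,"tz":-1.2,"wx":0.1,"gripper":0},{"ty":8,"tz":-2.4,"wx":0.2,"gripper":0},{"ty":12,"tz":-3.6,"wx":0.3,"gripper":0},{"ty":16,"tz":-4.8,"wx":0.344,"gripper":0},{"ty":20,"tz":-6,"wx":0.344,"gripper":0},{"ty":24,"tz":-7.2,"wx":0.344,"gripper":0},{"ty":28,"tz":-8.4,"wx":0.344,"gripper":0},{"ty":31,"tz":-9.5,"wx":0.344,"gripper":0}]'; python3 -c "
from h import *
go([604.5,-176,100],[0,1,0])"
```

```text
t 0.5 tcp [ 177.  -494.3  226.7] F [-0.8  0.2  0.3] w 91.8
shift cm [ 12.67  50.98 -15.55] turn [ 0.344 -0.     0.   ] |d| 548.0validation failed for argument at $[0]...
```

```bash
python3 -m creep '[{"tx":0,"ty":4,"tz":-1.2,"wx":0.1,"wy":0,"wz":0,"gripper":0},{"tx":0,"ty":8,"tz":-2.4,"wx":0.2,"wy":0,"wz":0,"gripper":0},{"tx":0,"ty":12,"tz":-3.6,"wx":0.3,"wy":0,"wz":0,"gripper":0},{"tx":0,"ty":16,"tz":-4.8,"wx":0.344,"wy":0,"wz":0,"gripper":0},{"tx":0,"ty":20,"tz":-6,"wx":0.344,"wy":0,"wz":0,"gripper":0},{"tx":0,"ty":24,"tz":-7.2,"wx":0.344,"wy":0,"wz":0,"gripper":0},{"tx":0,"ty":28,"tz":-8.4,"wx":0.344,"wy":0,"wz":0,"gripper":0},{"tx":0,"ty":31,"tz":-9.5,"wx":0.344,"wy":0,"wz":0,"gripper":0}]'; python3 -c "
from h import *
go([604.5,-176,100],[0,1,0])"
```

```text
time: 1.17
tool_pos: [439.0, -298.3, 226.9]
tcp_rot: [1.475, 1.57, -0.095]
contact_force: [-0.2, 0.2, -0.8]
grip_width: 47.0
t 1.17 tcp [ 439.  -298.3  226.9] F [-0.2  0.2 -0.8] w 47.0
shift cm [ 12.7   16.55 -12.22] turn [ 0.001  0.    -0.001] |d| 242.0
```

```bash
python3 -m creep '[{"tx":0,"ty":3.3,"tz":-2.4,"wx":0,"wy":0,"wz":0,"gripper":0},{"tx":0,"ty":6.6,"tz":-4.8,"wx":0,"wy":0,"wz":0,"gripper":0},{"tx":1,"ty":10,"tz":-7.2,"wx":0,"wy":0,"wz":0,"gripper":0},{"tx":4,"ty":12.5,"tz":-9.2,"wx":0,"wy":0,"wz":0,"gripper":0},{"tx":7,"ty":14.5,"tz":-11,"wx":0,"wy":0,"wz":0,"gripper":0},{"tx":10,"ty":16.55,"tz":-12.22,"wx":0,"wy":0,"wz":0,"gripper":0},{"tx":12.7,"ty":16.55,"tz":-12.22,"wx":0,"wy":0,"wz":0,"gripper":0},{"tx":12.7,"ty":16.55,"tz":-12.22,"wx":0,"wy":0,"wz":0,"gripper":0}]'; python3 -c "
from h import *
go([604.5,-176,15],[0,1,0])
s=cam('scene');crop(s,120,140,260,300,'pics/s3.png',4)
for b in blob(s,red)[:4]: print(b[:3],plane(s,*b[1],14).round(0))
"
```

```text
time: 1.83
tool_pos: [599.8, -175.5, 93.3]
tcp_rot: [-1.968, 1.56, 2.747]
contact_force: [-1.3, 0.3, -0.9]
grip_width: 46.1
t 1.83 tcp [ 599.8 -175.5   93.3] F [-1.3  0.3 -0.9] w 46.1
shift cm [7.82 0.55 0.08] turn [ 0.002 -0.004  0.01 ] |d| 78.0
(597, [272.9, 259.1], [257, 243, 33, 29]) [735. -20.  14.]
(305, [186.7, 250.0], [178, 239, 19, 21]) [ 610. -177.   14.]
(168, [221.1, 245.9], [214, 238, 15, 16]) [ 637. -102.   14.]
(117, [333.9, 166.9], [329, 161, 11, 13]) [485. 341.  14.]
```

View pics/s3.png

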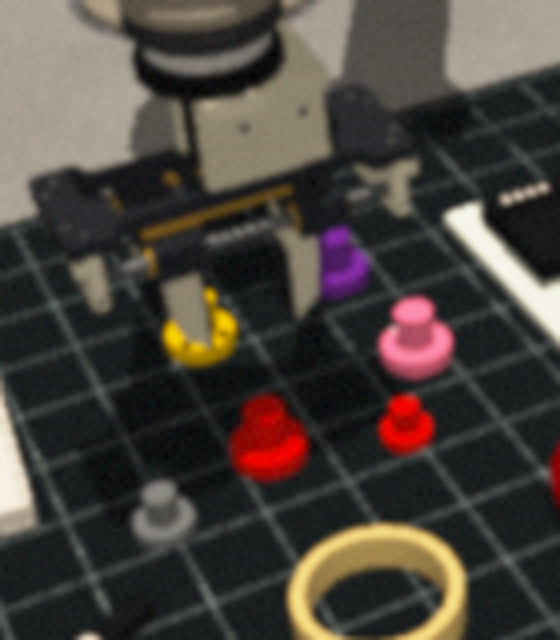

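```bash
python3 -m creep '[{"tx":3,"ty":0,"tz":0,"wx":0,"wy":0,"wz":0,"gripper":0},{"tx":6,"ty":0,"tz":0,"wx":0,"wy":0,"wz":0,"gripper":0},{"tx":8.4,"ty":0,"tz":0,"wx":0,"wy":0,"wz":0,"gripper":0},{"tx":8.4,"ty":0,"tz":0,"wx":0,"wy":0,"wz":0,"gripper":0},{"tx":8.4,"ty":0,"tz":0,"wx":0,"wy":0,"wz":0,"gripper":0},{"tx":8.4,"ty":0,"tz":0,"wx":0,"wy":0,"wz":0,"gripper":1},{"tx":8.4,"ty":0,"tz":0,"wx":0,"wy":0,"wz":0,"gripper":1},{"tx":8.4,"ty":0,"tz":0,"wx":0,"wy":0,"wz":0,"gripper":1}]'
python3 -m creep '[{"tx":0,"ty":0,"tz":0,"wx":0,"wy":0,"wz":0,"gripper":1},{"tx":0,"ty":0,"tz":0,"wx":0,"wy":0,"wz":0,"gripper":1},{"tx":0,"ty":0,"tz":0,"wx":0,"wy":0,"wz":0,"gripper":1}]'; python3 -c "
from h import *
go([604.5,-176,15],[0,1,0])"
```

```text
time: 2.55
tool_pos: [603.5, -178.9, 18.1]
tcp_rot: [1.142, 1.567, -0.429]
contact_force: [-0.8, -0.1, 0.5]
grip_width: 30.2
time: 2.8
tool_pos: [603.1, -178.5, 17.3]
tcp_rot: [1.101, 1.568, -0.47]
contact_force: [-1.4, -0.2, 6.1]
grip_width: 23.2
t 2.8 tcp [ 603.1 -178.5   17.3] F [-1.4 -0.2  6.1] w 23.2
shift cm [ 0.23  0.14 -0.25] turn [-0.     0.001 -0.002] |d| 4.0
```

```bash
python3 -m creep '[{"tx":-2,"ty":0,"tz":0,"wx":0,"wy":0,"wz":0,"gripper":1},{"tx":-5,"ty":0,"tz":0,"wx":0,"wy":0,"wz":0,"gripper":1},{"tx":-8,"ty":0,"tz":0,"wx":0,"wy":0,"wz":0,"gripper":1},{"tx":-12,"ty":0,"tz":0,"wx":0,"wy":0,"wz":0,"gripper":1},{"tx":-13,"ty":0,"tz":0,"wx":0,"wy":0,"wz":0,"gripper":1},{"tx":-13,"ty":0,"tz":0,"wx":0,"wy":0,"wz":0,"gripper":1},{"tx":-13,"ty":0,"tz":0,"wx":0,"wy":0,"wz":0,"gripper":1}]'
python3 -c "
from h import *
go([510,299,146],[0,1,0])
s=cam('scene');crop(s,120,100,320,260,'pics/s4.png',4)"
```

```text
time: 3.38
tool_pos: [602.2, -178.1, 145.7]
tcp_rot: [0.974, 1.57, -0.597]
contact_force: [-0.7, -0.1, -0.5]
grip_width: 23.2
t 3.38 tcp [ 602.2 -178.1  145.7] F [-0.7 -0.1 -0.5] w 23.2
shift cm [ -0.05  -9.23 -47.71] turn [-0.  0. -0.] |d| 486.0
```

View pics/s4.png

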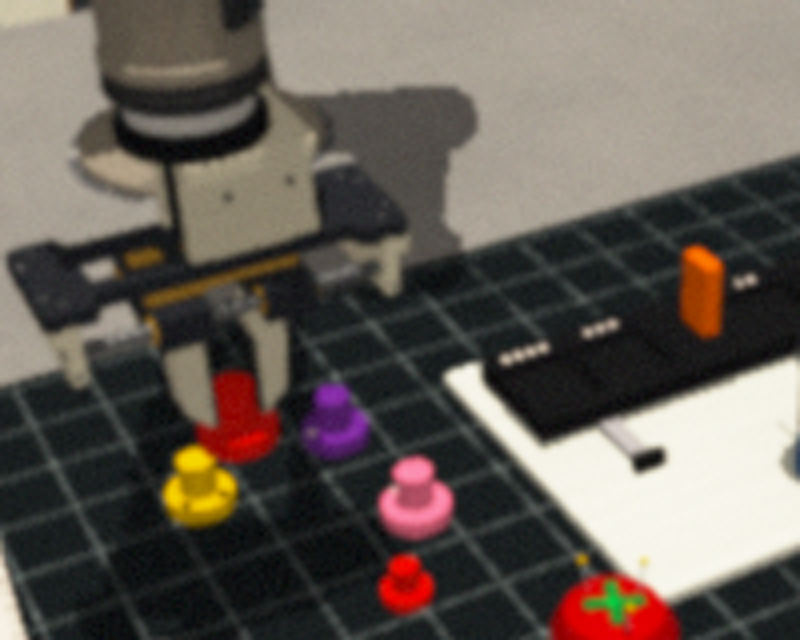

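```bash
python3 -m creep '[{"tx":0,"ty":-2,"tz":-3,"wx":0,"wy":0,"wz":0,"gripper":1},{"tx":0,"ty":-4,"tz":-6,"wx":0,"wy":0,"wz":0,"gripper":1},{"tx":0,"ty":-6,"tz":-9.5,"wx":0,"wy":0,"wz":0,"gripper":1},{"tx":0,"ty":-8,"tz":-13,"wx":0,"wy":0,"wz":0,"gripper":1},{"tx":0,"ty":-9.3,"tz":-16.5,"wx":0,"wy":0,"wz":0,"gripper":1},{"tx":0,"ty":-9.3,"tz":-20.5,"wx":0,"wy":0,"wz":0,"gripper":1},{"tx":0,"ty":-9.3,"tz":-24.5,"wx":0,"wy":0,"wz":0,"gripper":1},{"tx":0,"ty":-9.3,"tz":-28.5,"wx":0,"wy":0,"wz":0,"gripper":1}]'
python3 -m creep '[{"tx":0,"ty":0,"tz":-4,"wx":0,"wy":0,"wz":0,"gripper":1},{"tx":0,"ty":0,"tz":-8,"wx":0,"wy":0,"wz":0,"gripper":1},{"tx":0,"ty":0,"tz":-12,"wx":0,"wy":0,"wz":0,"gripper":1},{"tx":0,"ty":0,"tz":-15.5,"wx":0,"wy":0,"wz":0,"gripper":1},{"tx":0,"ty":0,"tz":-18.2,"wx":0,"wy":0,"wz":0,"gripper":1},{"tx":0,"ty":0,"tz":-19.2,"wx":0,"wy":0,"wz":0,"gripper":1},{"tx":0,"ty":0,"tz":-19.2,"wx":0,"wy":0,"wz":0,"gripper":1},{"tx":0,"ty":0,"tz":-19.2,"wx":0,"wy":0,"wz":0,"gripper":1}]'
python3 -c "
from h import *
go([508.5,298.5,60],[0,1,0])"
```

```text
time: 4.1
tool_pos: [507.6, 108.4, 143.7]
tcp_rot: [-1.473, 1.567, -3.044]
contact_force: [0.8, 0.6, -0.4]
grip_width: 23.1
time: 4.77
tool_pos: [508.6, 298.0, 143.9]
tcp_rot: [-0.981, 1.567, -2.551]
contact_force: [1.2, 0.0, -0.3]
grip_width: 23.4
t 4.77 tcp [508.6 298.  143.9] F [ 1.2  0.  -0.3] w 23.4
shift cm [ 8.39  0.02 -0.06] turn [0.001 0.002 0.003] |d| 84.0
```

```bash
python3 -m creep '[{"tx":3,"ty":0,"tz":0,"wx":0,"wy":0,"wz":0,"gripper":1},{"tx":6,"ty":0,"tz":0,"wx":0,"wy":0,"wz":0,"gripper":1},{"tx":8.4,"ty":0,"tz":0,"wx":0,"wy":0,"wz":0,"gripper":1},{"tx":8.4,"ty":0,"tz":0,"wx":0,"wy":0,"wz":0,"gripper":1},{"tx":8.4,"ty":0,"tz":0,"wx":0,"wy":0,"wz":0,"gripper":1}]'
python3 -c "
from h import *
go([508.5,298.5,39],[0,1,0])
s=cam('scene');crop(s,240,100,400,220,'pics/s5.png',5)
t=cam('top');crop(t,130,140,260,250,'pics/t5.png',6)"
```

```text
time: 5.18
tool_pos: [508.9, 296.8, 60.7]
tcp_rot: [-1.073, 1.567, -2.646]
contact_force: [0.6, 0.3, 0.6]
grip_width: 23.3
t 5.18 tcp [508.9 296.8  60.7] F [0.6 0.3 0.6] w 23.3
shift cm [ 2.17 -0.03 -0.18] turn [-0.002  0.002  0.003] |d| 22.0
```

View pics/s5.png

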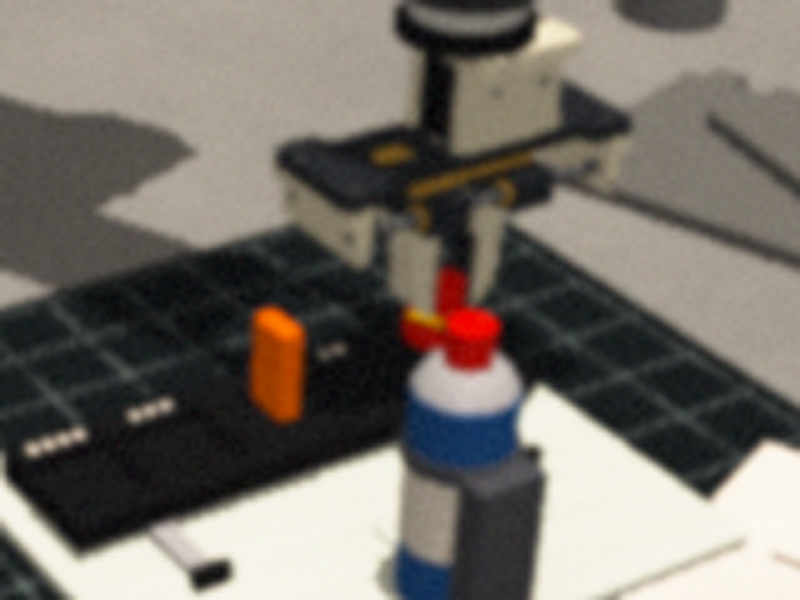

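View pics/t5.png

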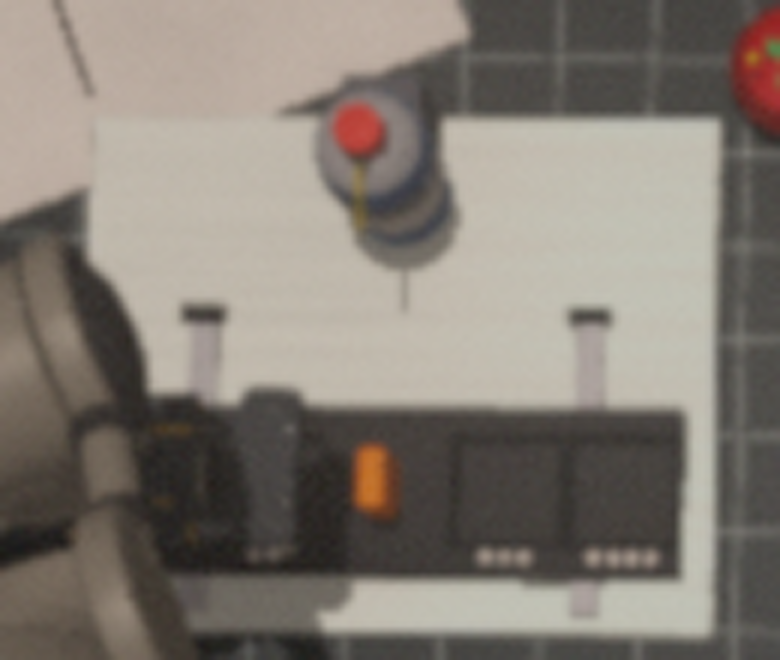

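```bash
python3 -m creep '[{"tx":0.5,"ty":0,"tz":-0.15,"wx":0,"wy":0,"wz":0,"gripper":1},{"tx":1.0,"ty":0,"tz":-0.15,"wx":0,"wy":0,"wz":0,"gripper":1},{"tx":1.5,"ty":0,"tz":-0.15,"wx":0,"wy":0,"wz":0,"gripper":1},{"tx":1.5,"ty":0,"tz":-0.15,"wx":0,"wy":0,"wz":0,"gripper":1}]'
python3 -m creep '[{"tx":0.2,"ty":0,"tz":0,"wx":0,"wy":0,"wz":0,"gripper":1},{"tx":0.4,"ty":0,"tz":0,"wx":0,"wy":0,"wz":0,"gripper":1},{"tx":0.4,"ty":0,"tz":0,"wx":0,"wy":0,"wz":0,"gripper":1},{"tx":0.4,"ty":0,"tz":0,"wx":0,"wy":0,"wz":0,"gripper":1}]'
```

```text
time: 5.62
tool_pos: [508.9, 300.2, 45.9]
tcp_rot: [-1.087, 1.569, -2.657]
contact_force: [0.9, 0.4, -1.5]
grip_width: 23.1
time: 5.95
tool_pos: [509.4, 300.3, 42.6]
tcp_rot: [-0.732, 1.571, -2.303]
contact_force: [-0.9, -0.1, -0.6]
grip_width: 23.3
```

```bash
python3 -m creep '[{"tx":0.2,"ty":0,"tz":0,"wx":0,"wy":0,"wz":0,"gripper":1},{"tx":0.3,"ty":0,"tz":0,"wx":0,"wy":0,"wz":0,"gripper":1},{"tx":0.3,"ty":0,"tz":0,"wx":0,"wy":0,"wz":0,"gripper":1}]'
python3 -m creep '[{"tx":0.1,"ty":0,"tz":0,"wx":0,"wy":0,"wz":0,"gripper":1},{"tx":0.1,"ty":0,"tz":0,"wx":0,"wy":0,"wz":0,"gripper":1}]'
```

```text
time: 6.2
tool_pos: [509.3, 300.3, 39.4]
tcp_rot: [-0.911, 1.57, -2.482]
contact_force: [0.2, -0.7, -0.8]
grip_width: 22.7
time: 6.37
tool_pos: [509.7, 300.3, 39.3]
tcp_rot: [1.623, 1.57, 0.052]
contact_force: [-0.4, -1.7, 4.4]
grip_width: 23.3
```

```bash
python3 -m creep '[{"tx":0,"ty":0,"tz":0,"wx":0,"wy":0,"wz":0,"gripper":0},{"tx":0,"ty":0,"tz":0,"wx":0,"wy":0,"wz":0,"gripper":0},{"tx":0,"ty":0,"tz":0,"wx":0,"wy":0,"wz":0,"gripper":0},{"tx":-3,"ty":0,"tz":0,"wx":0,"wy":0,"wz":0,"gripper":0},{"tx":-6,"ty":0,"tz":0,"wx":0,"wy":0,"wz":0,"gripper":0},{"tx":-10,"ty":0,"tz":0,"wx":0,"wy":0,"wz":0,"gripper":0},{"tx":-12,"ty":0,"tz":0,"wx":0,"wy":0,"wz":0,"gripper":0}]'
python3 -c "
from h import *
go([484,-175,145],[0,1,0])"
```

```text
time: 6.95
tool_pos: [510.8, 300.9, 162.8]
tcp_rot: [1.961, 1.566, 0.39]
contact_force: [0.5, 0.6, 0.6]
grip_width: 45.8
t 6.95 tcp [510.8 300.9 162.8] F [0.5 0.6 0.6] w 45.8
shift cm [ 1.68 -2.68 47.6 ] turn [-0.    -0.002 -0.005] |d| 477.0
```

```bash
python3 -m creep '[{"tx":0,"ty":-0.4,"tz":4,"wx":0,"wy":0,"wz":0,"gripper":0},{"tx":0,"ty":-0.8,"tz":8,"wx":0,"wy":0,"wz":0,"gripper":0},{"tx":0,"ty":-1.2,"tz":12,"wx":0,"wy":0,"wz":0,"gripper":0},{"tx":0,"ty":-1.6,"tz":16,"wx":0,"wy":0,"wz":0,"gripper":0},{"tx":0,"ty":-2,"tz":20,"wx":0,"wy":0,"wz":0,"gripper":0},{"tx":0,"ty":-2.4,"tz":24,"wx":0,"wy":0,"wz":0,"gripper":0},{"tx":0,"ty":-2.7,"tz":28,"wx":0,"wy":0,"wz":0,"gripper":0},{"tx":0,"ty":-2.7,"tz":32,"wx":0,"wy":0,"wz":0,"gripper":0}]'
python3 -c "
from h import *
t=cam('top');s=cam('scene');P=cloud(t)
for c in (t,s):
  for b in blob(c,yel)[:3]: print('yel',b[:3],plane(c,*b[1],12).round(1))
  for b in blob(c,red)[:5]: print('red',b[:3],plane(c,*b[1],34).round(1))
go([484,-175,100],[0,1,0])
crop(t,130,140,330,260,'pics/t6.png');crop(s,120,100,400,290,'pics/s6.png',2.8)"
```

```text
time: 7.62
tool_pos: [481.5, -21.3, 158.8]
tcp_rot: [-1.254, 1.571, -2.824]
contact_force: [1.0, -0.6, -0.0]
grip_width: 45.8
yel (156, [311.0, 233.7], [304, 227, 15, 14]) [ 483.7 -175.2   12. ]
red (241, [262.9, 151.5], [253, 141, 21, 21]) [733.9 -24.5  34. ]
red (169, [155.2, 221.3], [148, 214, 15, 16]) [510.9 298.7  34. ]
red (66, [287.1, 186.5], [282, 183, 10, 9]) [ 624.7 -100.4   34. ]
red (39, [189.2, 161.2], [186, 158, 7, 8]) [699.7 203.5  34. ]
yel (285, [169.4, 221.4], [161, 211, 19, 21]) [ 484.8 -174.5   12. ]
red (597, [272.9, 259.1], [258, 243, 32, 29]) [753.8 -31.4  34. ]
red (182, [331.1, 166.5], [321, 159, 19, 15]) [504.7 313.7  34. ]
red (168, [221.0, 245.9], [214, 238, 15, 16]) [ 658.2 -110.6   34. ]
red (37, [384.2, 69.6], [381, 61, 8, 18]) [ -52.3 1030.9   34. ]
t 7.72 tcp [482.5 -24.7 158.8] F [-0.1  1.2 -0.9] w 46.0
shift cm [ 5.9   0.24 15.02] turn [-0.006  0.002 -0.001] |d| 161.0
```

View pics/t6.png

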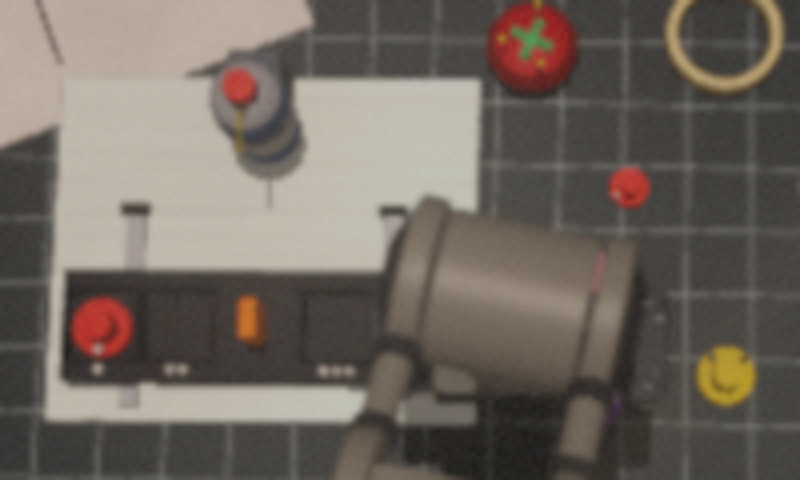

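View pics/s6.png

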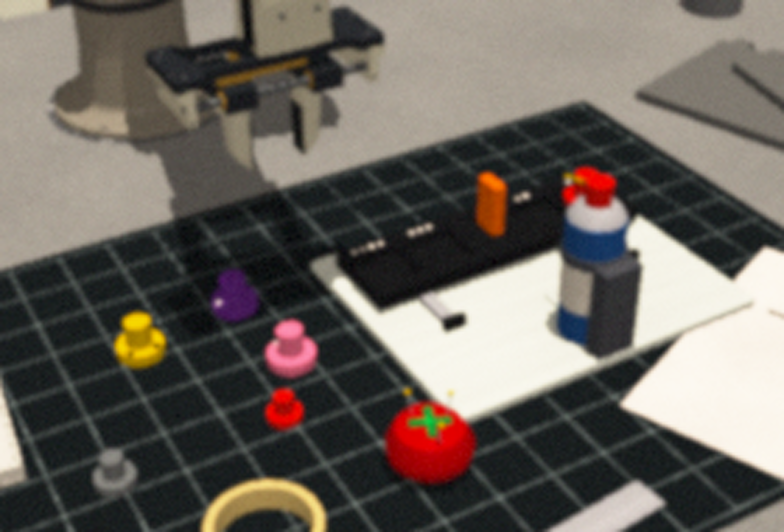

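```bash
python3 -m creep '[{"tx":0,"ty":0.1,"tz":3.8,"wx":0,"wy":0,"wz":0,"gripper":0},{"tx":0,"ty":0.1,"tz":7.6,"wx":0,"wy":0,"wz":0,"gripper":0},{"tx":0,"ty":0.1,"tz":11.5,"wx":0,"wy":0,"wz":0,"gripper":0},{"tx":2,"ty":0.1,"tz":14.5,"wx":0,"wy":0,"wz":0,"gripper":0},{"tx":5,"ty":0.1,"tz":15.1,"wx":0,"wy":0,"wz":0,"gripper":0},{"tx":8,"ty":0.1,"tz":15.1,"wx":0,"wy":0,"wz":0,"gripper":0},{"tx":8,"ty":0.1,"tz":15.1,"wx":0,"wy":0,"wz":0,"gripper":0},{"tx":8,"ty":0.1,"tz":15.1,"wx":0,"wy":0,"wz":0,"gripper":0}]'
python3 -c "
from h import *
s=cam('scene')
for b in blob(s,yel)[:3]: print('yel',b[:3],plane(s,*b[1],12).round(1))
go([484,-175,17],[0,1,0])"
```

```text
time: 8.38
tool_pos: [482.6, -169.7, 77.8]
tcp_rot: [-2.092, 1.567, 2.621]
contact_force: [0.6, -0.1, 0.3]
grip_width: 46.2
yel (259, [169.4, 222.1], [161, 212, 18, 20]) [ 487.6 -175.5   12. ]
t 8.43 tcp [ 483.8 -170.1   79.3] F [0.4 0.1 0.3] w 45.8
shift cm [6.23 0.02 0.49] turn [ 0.001 -0.     0.   ] |d| 63.0
```

```bash
python3 -m creep '[{"tx":3,"ty":0,"tz":0.4,"wx":0,"wy":0,"wz":0,"gripper":0},{"tx":6.2,"ty":0,"tz":0.4,"wx":0,"wy":0,"wz":0,"gripper":0},{"tx":6.2,"ty":0,"tz":0.4,"wx":0,"wy":0,"wz":0,"gripper":0},{"tx":6.2,"ty":0,"tz":0.4,"wx":0,"wy":0,"wz":0,"gripper":0},{"tx":6.2,"ty":0,"tz":0.4,"wx":0,"wy":0,"wz":0,"gripper":1},{"tx":6.2,"ty":0,"tz":0.4,"wx":0,"wy":0,"wz":0,"gripper":1},{"tx":6.2,"ty":0,"tz":0.4,"wx":0,"wy":0,"wz":0,"gripper":1},{"tx":6.2,"ty":0,"tz":0.4,"wx":0,"wy":0,"wz":0,"gripper":1}]'
python3 -m creep '[{"tx":0,"ty":0,"tz":0,"wx":0,"wy":0,"wz":0,"gripper":1},{"tx":0,"ty":0,"tz":0,"wx":0,"wy":0,"wz":0,"gripper":1},{"tx":0,"ty":0,"tz":0,"wx":0,"wy":0,"wz":0,"gripper":1}]'
```

```text
time: 9.1
tool_pos: [484.2, -175.0, 18.2]
tcp_rot: [1.058, 1.568, -0.512]
contact_force: [0.2, -0.1, 0.0]
grip_width: 23.8
time: 9.35
tool_pos: [484.2, -175.0, 18.1]
tcp_rot: [1.111, 1.568, -0.46]
contact_force: [-0.2, 0.9, 8.0]
grip_width: 23.1
```

```bash
python3 -m creep '[{"tx":-2,"ty":0,"tz":0,"wx":0,"wy":0,"wz":0,"gripper":1},{"tx":-5,"ty":0,"tz":0,"wx":0,"wy":0,"wz":0,"gripper":1},{"tx":-9,"ty":0,"tz":0,"wx":0,"wy":0,"wz":0,"gripper":1},{"tx":-13,"ty":0,"tz":0,"wx":0,"wy":0,"wz":0,"gripper":1},{"tx":-13,"ty":0.5,"tz":-3,"wx":0,"wy":0,"wz":0,"gripper":1},{"tx":-13,"ty":1,"tz":-7,"wx":0,"wy":0,"wz":0,"gripper":1},{"tx":-13,"ty":1.5,"tz":-11,"wx":0,"wy":0,"wz":0,"gripper":1},{"tx":-13,"ty":2,"tz":-15,"wx":0,"wy":0,"wz":0,"gripper":1}]'
python3 -m creep '[{"tx":0,"ty":0.3,"tz":-4,"wx":0,"wy":0,"wz":0,"gripper":1},{"tx":0,"ty":0.6,"tz":-8,"wx":0,"wy":0,"wz":0,"gripper":1},{"tx":0,"ty":0.6,"tz":-12,"wx":0,"wy":0,"wz":0,"gripper":1},{"tx":0,"ty":0.6,"tz":-16,"wx":0,"wy":0,"wz":0,"gripper":1},{"tx":0,"ty":0.6,"tz":-20,"wx":0,"wy":0,"wz":0,"gripper":1},{"tx":0,"ty":0.6,"tz":-23.5,"wx":0,"wy":0,"wz":0,"gripper":1},{"tx":0,"ty":0.6,"tz":-26,"wx":0,"wy":0,"wz":0,"gripper":1},{"tx":0,"ty":0.6,"tz":-26.4,"wx":0,"wy":0,"wz":0,"gripper":1}]'
python3 -c "
from h import *
go([510.5,239.5,65],[0,1,0])
s=cam('scene');crop(s,240,80,400,220,'pics/s7.png',4)"
```

```text
time: 10.02
tool_pos: [503.3, -23.4, 147.4]
tcp_rot: [1.349, 1.57, -0.223]
contact_force: [1.2, 0.4, -1.2]
grip_width: 23.0
time: 10.68
tool_pos: [508.8, 243.5, 146.9]
tcp_rot: [2.754, 1.569, 1.187]
contact_force: [-0.3, -0.2, -0.6]
grip_width: 23.0
t 10.68 tcp [508.8 243.5 146.9] F [-0.3 -0.2 -0.6] w 23.0
shift cm [8.19 0.17 0.41] turn [ 0.004 -0.001 -0.001] |d| 82.0
```

View pics/s7.png

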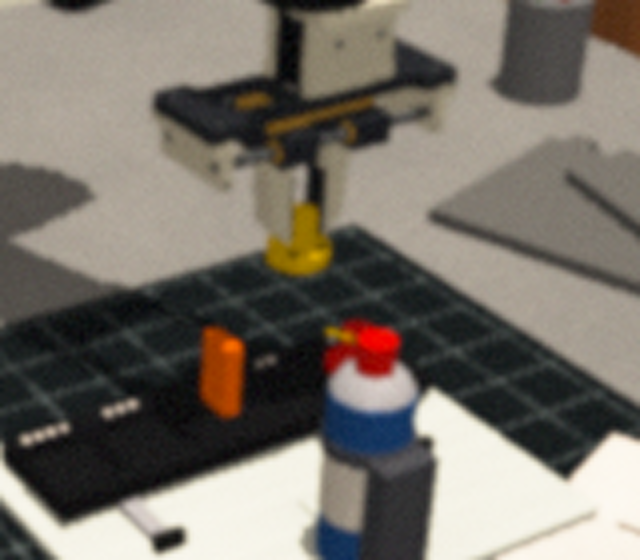

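```bash
python3 -m creep '[{"tx":3,"ty":0,"tz":0,"wx":0,"wy":0,"wz":0,"gripper":1},{"tx":6,"ty":0,"tz":0,"wx":0,"wy":0,"wz":0,"gripper":1},{"tx":8,"ty":0,"tz":0,"wx":0,"wy":0,"wz":0,"gripper":1},{"tx":8,"ty":0,"tz":0,"wx":0,"wy":0,"wz":0,"gripper":1},{"tx":8,"ty":0,"tz":0,"wx":0,"wy":0,"wz":0,"gripper":1}]'
python3 -c "
from h import *
go([510.5,239.5,41],[0,1,0])
go([510.5,239.5,41],[0,1,0])"
```

```text
time: 11.15
tool_pos: [509.1, 238.1, 66.4]
tcp_rot: [-1.143, 1.568, -2.715]
contact_force: [0.6, 0.2, 0.0]
grip_width: 23.1
t 11.15 tcp [509.1 238.1  66.4] F [0.6 0.2 0. ] w 23.1
shift cm [ 2.54  0.15 -0.14] turn [-0.001  0.001  0.002] |d| 25.0
t 11.15 tcp [509.1 238.1  66.4] F [0.6 0.2 0. ] w 23.1
shift cm [ 2.54  0.15 -0.14] turn [-0.001  0.001  0.002] |d| 25.0
```

```bash
python3 -m creep '[{"tx":0.6,"ty":0.1,"tz":-0.1,"wx":0,"wy":0,"wz":0,"gripper":1},{"tx":1.2,"ty":0.1,"tz":-0.1,"wx":0,"wy":0,"wz":0,"gripper":1},{"tx":1.8,"ty":0.1,"tz":-0.1,"wx":0,"wy":0,"wz":0,"gripper":1},{"tx":1.8,"ty":0.1,"tz":-0.1,"wx":0,"wy":0,"wz":0,"gripper":1}]'
python3 -m creep '[{"tx":0.2,"ty":0,"tz":0,"wx":0,"wy":0,"wz":0,"gripper":1},{"tx":0.4,"ty":0,"tz":0,"wx":0,"wy":0,"wz":0,"gripper":1},{"tx":0.4,"ty":0,"tz":0,"wx":0,"wy":0,"wz":0,"gripper":1},{"tx":0.4,"ty":0,"tz":0,"wx":0,"wy":0,"wz":0,"gripper":1}]'
python3 -m creep '[{"tx":0.2,"ty":0,"tz":0,"wx":0,"wy":0,"wz":0,"gripper":1},{"tx":0.3,"ty":0,"tz":0,"wx":0,"wy":0,"wz":0,"gripper":1},{"tx":0.3,"ty":0,"tz":0,"wx":0,"wy":0,"wz":0,"gripper":1}]'
```

```text
time: 11.48
tool_pos: [510.1, 240.1, 48.1]
tcp_rot: [-1.124, 1.57, -2.695]
contact_force: [0.4, -0.7, -0.3]
grip_width: 23.0
time: 11.82
tool_pos: [510.4, 240.3, 44.7]
tcp_rot: [0.61, 1.571, -0.961]
contact_force: [-0.4, 0.6, -1.0]
grip_width: 23.2
time: 12.07
tool_pos: [510.3, 240.3, 41.5]
tcp_rot: [-1.067, 1.57, -2.638]
contact_force: [-0.5, 0.5, -1.4]
grip_width: 22.9
```

```bash
python3 -m creep '[{"tx":0.15,"ty":0,"tz":0,"wx":0,"wy":0,"wz":0,"gripper":1},{"tx":0.15,"ty":0,"tz":0,"wx":0,"wy":0,"wz":0,"gripper":1},{"tx":0.15,"ty":0,"tz":0,"wx":0,"wy":0,"wz":0,"gripper":1}]'
python3 -m creep '[{"tx":0,"ty":0,"tz":0,"wx":0,"wy":0,"wz":0,"gripper":0.25},{"tx":0,"ty":0,"tz":0,"wx":0,"wy":0,"wz":0,"gripper":0.25},{"tx":0,"ty":0,"tz":0,"wx":0,"wy":0,"wz":0,"gripper":0.25},{"tx":-3,"ty":0,"tz":0,"wx":0,"wy":0,"wz":0,"gripper":0.25},{"tx":-6,"ty":0,"tz":0,"wx":0,"wy":0,"wz":0,"gripper":0.25},{"tx":-9,"ty":0,"tz":0,"wx":0,"wy":0,"wz":0,"gripper":0.25},{"tx":-9,"ty":0,"tz":0,"wx":0,"wy":0,"wz":0,"gripper":0.25},{"tx":-9,"ty":0,"tz":0,"wx":0,"wy":0,"wz":0,"gripper":0.25}]'
python3 -c "
from h import *
go([512,179,130],[0,1,0])"
```

```text
time: 12.32
tool_pos: [510.8, 240.4, 40.6]
tcp_rot: [1.68, 1.57, 0.109]
contact_force: [-0.4, -0.9, 3.0]
grip_width: 23.4
time: 12.98
tool_pos: [511.4, 240.6, 131.8]
tcp_rot: [1.852, 1.567, 0.281]
contact_force: [-0.6, 0.1, -0.5]
grip_width: 34.5
t 12.98 tcp [511.4 240.6 131.8] F [-0.6  0.1 -0.5] w 34.5
shift cm [0.18 0.06 6.16] turn [-0.    -0.001 -0.004] |d| 62.0
```

```bash
python3 -m creep '[{"tx":0,"ty":0.1,"tz":3.1,"wx":0,"wy":0,"wz":0,"gripper":0.25},{"tx":0,"ty":0.1,"tz":6.15,"wx":0,"wy":0,"wz":0,"gripper":0.25},{"tx":0,"ty":0.1,"tz":6.15,"wx":0,"wy":0,"wz":0,"gripper":0.25},{"tx":0,"ty":0.1,"tz":6.15,"wx":0,"wy":0,"wz":0,"gripper":0.25}]'
python3 -c "
from h import *
t=cam('top');s=cam('scene')
for c in (t,s):
  for b in blob(c,yel)[:2]: print('yel',b[:3],plane(c,*b[1],34).round(1))
  for b in blob(c,red)[:5]: print('red',b[:3],plane(c,*b[1],34).round(1))
go([512,179,68],[0,1,0])
crop(t,130,140,260,260,'pics/t8.png',5);crop(s,240,80,400,220,'pics/s8.png',5)"
```

```text
time: 13.32
tool_pos: [510.7, 177.6, 128.9]
tcp_rot: [-1.38, 1.568, -2.954]
contact_force: [-0.3, 0.7, 0.5]
grip_width: 34.3
red (242, [263.0, 151.6], [253, 141, 21, 21]) [733.6 -24.8  34. ]
red (63, [287.0, 186.5], [282, 183, 10, 9]) [ 624.7 -100.1   34. ]
red (39, [189.1, 161.1], [186, 158, 7, 7]) [700.  203.8  34. ]
yel (198, [311.8, 174.5], [304, 165, 16, 18]) [512.2 240.6  34. ]
red (594, [272.9, 259.2], [258, 243, 32, 29]) [754.1 -31.5  34. ]
red (178, [331.1, 166.4], [321, 159, 19, 15]) [504.3 314.1  34. ]
red (168, [221.1, 245.9], [214, 238, 15, 16]) [ 658.3 -110.5   34. ]
red (39, [383.9, 70.0], [381, 61, 8, 18]) [ -49. 1026.   34.]
t 13.42 tcp [511.  179.1 129.3] F [-0.5  0.1 -0.1] w 34.8
shift cm [6.13 0.11 0.01] turn [-0.001  0.     0.002] |d| 61.0
```

View pics/t8.png

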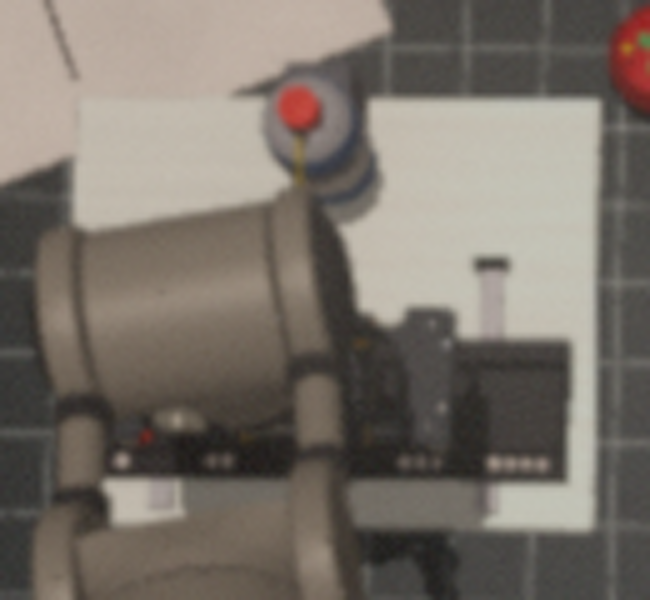

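View pics/s8.png

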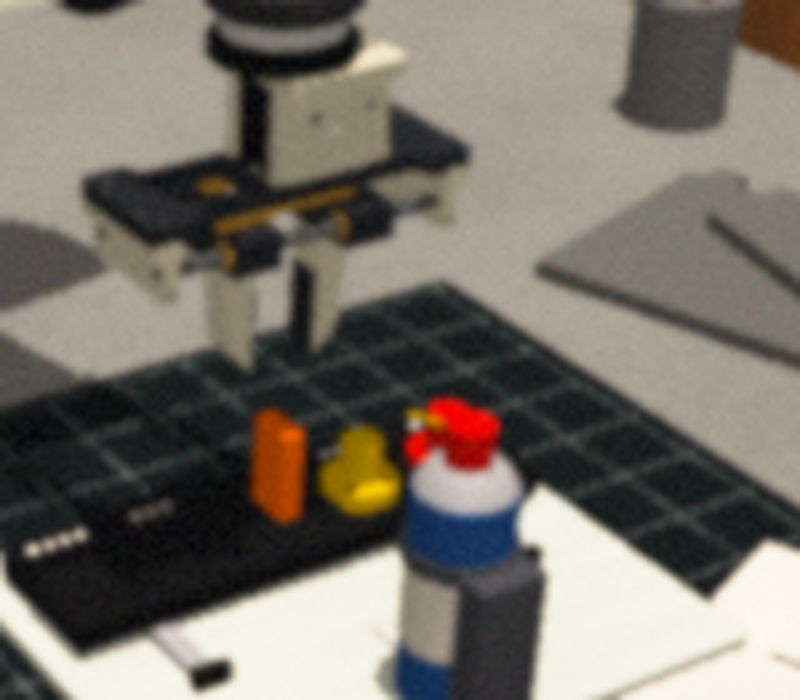

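```bash
python3 -m creep '[{"tx":3,"ty":0.05,"tz":0,"wx":0,"wy":0,"wz":0,"gripper":0.25},{"tx":5,"ty":0.05,"tz":0,"wx":0,"wy":0,"wz":0,"gripper":0.25},{"tx":6,"ty":0.05,"tz":0,"wx":0,"wy":0,"wz":0,"gripper":0.25},{"tx":6,"ty":0.05,"tz":0,"wx":0,"wy":0,"wz":0,"gripper":0.25},{"tx":6,"ty":0.05,"tz":0,"wx":0,"wy":0,"wz":0,"gripper":1},{"tx":6,"ty":0.05,"tz":0,"wx":0,"wy":0,"wz":0,"gripper":1},{"tx":6,"ty":0.05,"tz":0,"wx":0,"wy":0,"wz":0,"gripper":1},{"tx":6,"ty":0.05,"tz":0,"wx":0,"wy":0,"wz":0,"gripper":1}]'
python3 -m creep '[{"tx":0,"ty":0,"tz":0,"wx":0,"wy":0,"wz":0,"gripper":1},{"tx":0,"ty":0,"tz":0,"wx":0,"wy":0,"wz":0,"gripper":1},{"tx":0,"ty":0,"tz":0,"wx":0,"wy":0,"wz":0,"gripper":1}]'
```

```text
time: 14.08
tool_pos: [512.8, 181.9, 71.4]
tcp_rot: [2.638, 1.564, 1.066]
contact_force: [0.5, 8.1, -1.8]
grip_width: 13.9
time: 14.33
tool_pos: [512.7, 181.9, 71.4]
tcp_rot: [2.538, 1.565, 0.967]
contact_force: [0.9, 14.2, -2.0]
grip_width: 13.6
```

```bash
python3 -m creep '[{"tx":0,"ty":0,"tz":-0.25,"wx":0,"wy":0,"wz":0,"gripper":1},{"tx":0,"ty":1,"tz":-0.26,"wx":0,"wy":0,"wz":0,"gripper":1},{"tx":0,"ty":2,"tz":-0.28,"wx":0,"wy":0,"wz":0,"gripper":1},{"tx":0,"ty":3,"tz":-0.3,"wx":0,"wy":0,"wz":0,"gripper":1},{"tx":0,"ty":3.5,"tz":-0.31,"wx":0,"wy":0,"wz":0,"gripper":1},{"tx":0,"ty":4,"tz":-0.32,"wx":0,"wy":0,"wz":0,"gripper":1},{"tx":0,"ty":4,"tz":-0.32,"wx":0,"wy":0,"wz":0,"gripper":1}]'
python3 -m creep '[{"tx":0,"ty":0.2,"tz":0,"wx":0,"wy":0,"wz":0,"gripper":1},{"tx":0,"ty":0.4,"tz":0,"wx":0,"wy":0,"wz":0,"gripper":1},{"tx":0,"ty":0.4,"tz":0,"wx":0,"wy":0,"wz":0,"gripper":1}]'
```

```text
time: 14.92
tool_pos: [553.5, 182.3, 71.3]
tcp_rot: [1.774, 1.567, 0.203]
contact_force: [2.3, 1.2, 4.1]
grip_width: 13.4
time: 15.17
tool_pos: [556.3, 182.3, 71.3]
tcp_rot: [1.877, 1.569, 0.306]
contact_force: [-0.9, 1.9, 6.6]
grip_width: 13.6
```

```bash
python3 -m creep '[{"tx":0,"ty":0.2,"tz":0,"wx":0,"wy":0,"wz":0,"gripper":1},{"tx":0,"ty":0.4,"tz":0,"wx":0,"wy":0,"wz":0,"gripper":1},{"tx":0,"ty":0.4,"tz":0,"wx":0,"wy":0,"wz":0,"gripper":1},{"tx":0,"ty":0.4,"tz":0,"wx":0,"wy":0,"wz":0,"gripper":1}]'
python3 -m creep '[{"tx":0,"ty":0.2,"tz":0,"wx":0,"wy":0,"wz":0,"gripper":1},{"tx":0,"ty":0.4,"tz":0,"wx":0,"wy":0,"wz":0,"gripper":1},{"tx":0,"ty":0.4,"tz":0,"wx":0,"wy":0,"wz":0,"gripper":1},{"tx":0,"ty":0.4,"tz":0,"wx":0,"wy":0,"wz":0,"gripper":1}]'
```

```text
time: 15.5
tool_pos: [556.4, 182.3, 71.3]
tcp_rot: [-1.523, 1.565, -3.094]
contact_force: [-14.0, 1.8, 15.7]
grip_width: 13.7
time: 15.83
tool_pos: [557.2, 182.3, 71.0]
tcp_rot: [-1.493, 1.557, -3.063]
contact_force: [-24.0, 0.4, 22.7]
grip_width: 13.3
```

```bash
python3 -m creep '[{"tx":0,"ty":-0.6,"tz":0,"wx":0,"wy":0,"wz":0,"gripper":1},{"tx":0,"ty":-0.6,"tz":0,"wx":0,"wy":0,"wz":0,"gripper":1},{"tx":0,"ty":-0.6,"tz":0,"wx":0,"wy":0,"wz":0,"gripper":0.25},{"tx":0,"ty":-0.6,"tz":0,"wx":0,"wy":0,"wz":0,"gripper":0.25},{"tx":0,"ty":-0.6,"tz":0,"wx":0,"wy":0,"wz":0,"gripper":0.25}]'
python3 -m creep '[{"tx":-3,"ty":0,"tz":0,"wx":0,"wy":0,"wz":0,"gripper":0.25},{"tx":-6,"ty":0,"tz":0,"wx":0,"wy":0,"wz":0,"gripper":0.25},{"tx":-10,"ty":0,"tz":0,"wx":0,"wy":0,"wz":0,"gripper":0.25},{"tx":-14,"ty":0,"tz":0,"wx":0,"wy":0,"wz":0,"gripper":1},{"tx":-15,"ty":0,"tz":0,"wx":0,"wy":0,"wz":0,"gripper":1},{"tx":-15,"ty":0,"tz":0,"wx":0,"wy":0,"wz":0,"gripper":1}]'
python3 -c "
from h import *
t=cam('top');s=cam('scene')
for c in (t,s):
  for b in blob(c,yel)[:2]: print('yel',b[:3],plane(c,*b[1],34).round(1))
  for b in blob(c,red)[:5]: print('red',b[:3],plane(c,*b[1],34).round(1),plane(c,*b[1],166).round(1))
go([669,183,185],[0,1,0])
crop(t,130,140,260,260,'pics/t9.png',5);crop(s,240,80,400,220,'pics/s9.png',5)"
```

```text
time: 16.25
tool_pos: [557.9, 181.7, 70.0]
tcp_rot: [-0.217, 1.57, -1.788]
contact_force: [-0.4, 0.0, -0.9]
grip_width: 29.0
time: 16.75
tool_pos: [559.9, 182.1, 224.1]
tcp_rot: [1.711, 1.563, 0.14]
contact_force: [0.7, -0.3, -0.7]
grip_width: 18.7
yel (115, [176.0, 208.9], [169, 204, 14, 11]) [549.9 237.2  34. ]
red (243, [262.9, 151.5], [253, 141, 21, 21]) [733.9 -24.5  34. ] [699.7 -26.2 166. ]
red (148, [155.8, 207.9], [148, 203, 16, 12]) [551.9 299.2  34. ] [533.7 268.9 166. ]
red (63, [287.0, 186.5], [282, 183, 10, 9]) [ 624.7 -100.1   34. ] [600.1 -95.1 166. ]
yel (94, [317.6, 181.1], [313, 174, 9, 16]) [548.5 234.5  34. ]
red (601, [272.9, 259.1], [258, 243, 32, 29]) [753.8 -31.4  34. ] [ 875.  -104.3  166. ]
red (168, [221.1, 245.9], [214, 238, 15, 16]) [ 658.3 -110.5   34. ] [ 798.9 -167.3  166. ]
red (156, [336.7, 168.2], [330, 161, 17, 20]) [520.5 321.7  34. ] [689.1 177.  166. ]
red (41, [384.1, 69.8], [381, 61, 8, 18]) [ -50.5 1028.7   34. ] [234.2 740.2 166. ]
t 16.85 tcp [557.7 181.7 219.4] F [-0.9  0.3 -1.1] w 11.1
shift cm [ 3.43 11.14 -0.13] turn [-0.001  0.     0.001] |d| 117.0
```

View pics/t9.png

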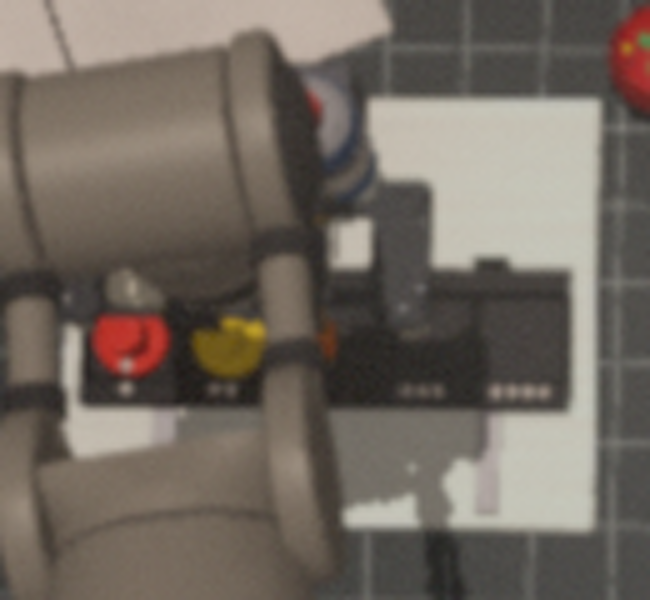

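View pics/s9.png

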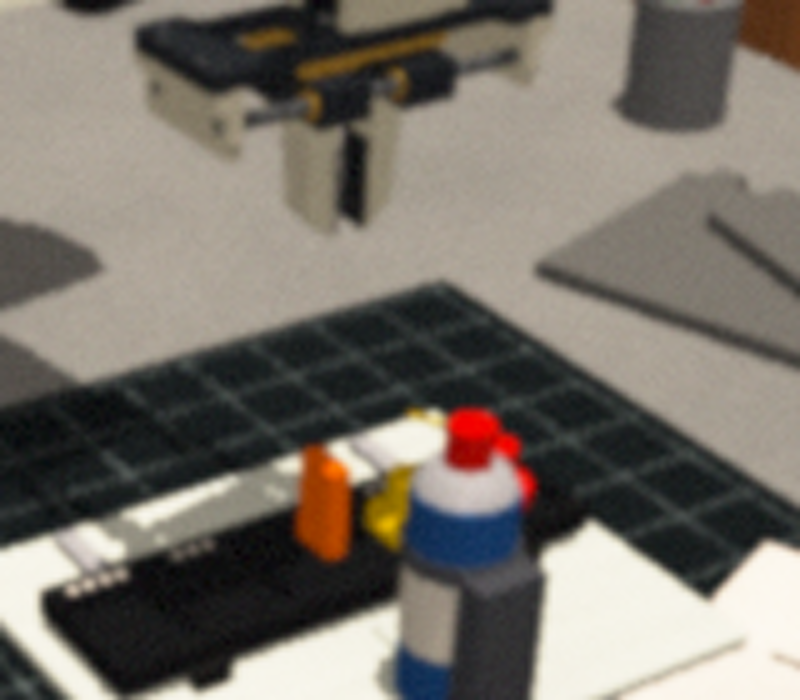

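```bash
python3 -m creep '[{"tx":0,"ty":3,"tz":-0.1,"wx":0,"wy":0,"wz":0,"gripper":1},{"tx":0,"ty":6,"tz":-0.1,"wx":0,"wy":0,"wz":0,"gripper":1},{"tx":0,"ty":9,"tz":-0.1,"wx":0,"wy":0,"wz":0,"gripper":1},{"tx":0,"ty":11.1,"tz":-0.1,"wx":0,"wy":0,"wz":0,"gripper":1},{"tx":1.5,"ty":11.1,"tz":-0.1,"wx":0,"wy":0,"wz":0,"gripper":1},{"tx":3.4,"ty":11.1,"tz":-0.1,"wx":0,"wy":0,"wz":0,"gripper":1},{"tx":3.4,"ty":11.1,"tz":-0.1,"wx":0,"wy":0,"wz":0,"gripper":1},{"tx":3.4,"ty":11.1,"tz":-0.1,"wx":0,"wy":0,"wz":0,"gripper":1}]'
python3 -c "
from h import *
go([669,183,168],[0,1,0])
s=cam('scene');crop(s,290,80,400,220,'pics/s10.png',5)"
```

```text
time: 17.52
tool_pos: [667.5, 182.6, 182.7]
tcp_rot: [-1.391, 1.564, -2.963]
contact_force: [0.3, -0.1, 0.2]
grip_width: 0.4
t 17.52 tcp [667.5 182.6 182.7] F [ 0.3 -0.1  0.2] w 0.4
shift cm [ 1.47  0.16 -0.04] turn [-0.     0.001  0.007] |d| 15.0
```

View pics/s10.png

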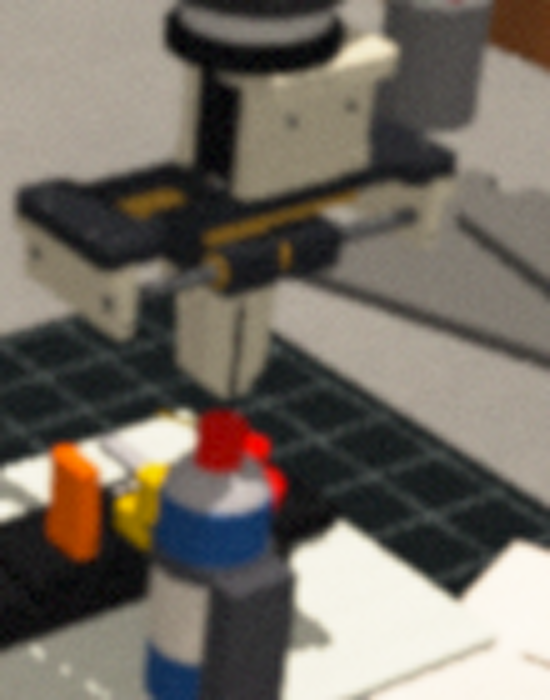

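```bash
python3 -m creep '[{"tx":0.7,"ty":0,"tz":0,"wx":0,"wy":0,"wz":0,"gripper":1},{"tx":1.4,"ty":0,"tz":0,"wx":0,"wy":0,"wz":0,"gripper":1},{"tx":1.7,"ty":0,"tz":0,"wx":0,"wy":0,"wz":0,"gripper":1},{"tx":2.0,"ty":0,"tz":0,"wx":0,"wy":0,"wz":0,"gripper":1},{"tx":2.2,"ty":0,"tz":0,"wx":0,"wy":0,"wz":0,"gripper":1},{"tx":2.4,"ty":0,"tz":0,"wx":0,"wy":0,"wz":0,"gripper":1},{"tx":2.4,"ty":0,"tz":0,"wx":0,"wy":0,"wz":0,"gripper":1}]'
python3 -m creep '[{"tx":0.2,"ty":0,"tz":0,"wx":0,"wy":0,"wz":0,"gripper":1},{"tx":0.2,"ty":0,"tz":0,"wx":0,"wy":0,"wz":0,"gripper":1},{"tx":0.2,"ty":0,"tz":0,"wx":0,"wy":0,"wz":0,"gripper":1}]'
```

```text
time: 18.15
tool_pos: [668.8, 183.0, 162.3]
tcp_rot: [-0.337, 1.571, -1.908]
contact_force: [-1.7, 0.2, 3.4]
grip_width: 0.1
time: 18.4
tool_pos: [669.1, 183.0, 160.6]
tcp_rot: [1.685, 1.57, 0.114]
contact_force: [-1.4, -0.0, 3.5]
grip_width: 0.5
```

Contact around 167; keep pressing until it bottoms (force above 4.5 N).

```bash
python3 -m creep '[{"tx":0.15,"ty":0,"tz":0,"wx":0,"wy":0,"wz":0,"gripper":1},{"tx":0.3,"ty":0,"tz":0,"wx":0,"wy":0,"wz":0,"gripper":1},{"tx":0.3,"ty":0,"tz":0,"wx":0,"wy":0,"wz":0,"gripper":1},{"tx":0.3,"ty":0,"tz":0,"wx":0,"wy":0,"wz":0,"gripper":1}]'
python3 -m creep '[{"tx":0.2,"ty":0,"tz":0,"wx":0,"wy":0,"wz":0,"gripper":1},{"tx":0.2,"ty":0,"tz":0,"wx":0,"wy":0,"wz":0,"gripper":1},{"tx":0.2,"ty":0,"tz":0,"wx":0,"wy":0,"wz":0,"gripper":1}]'
python3 -c "
from h import *
s=cam('scene');crop(s,290,80,400,220,'pics/s11.png',5)"
```

```text
time: 18.73
tool_pos: [669.1, 183.1, 159.1]
tcp_rot: [1.653, 1.569, 0.082]
contact_force: [-4.9, -0.1, 11.6]
grip_width: 0.1
time: 18.98
tool_pos: [669.2, 183.1, 158.9]
tcp_rot: [1.656, 1.567, 0.085]
contact_force: [-7.5, -1.8, 19.1]
grip_width: 0.8
```

View pics/s11.png

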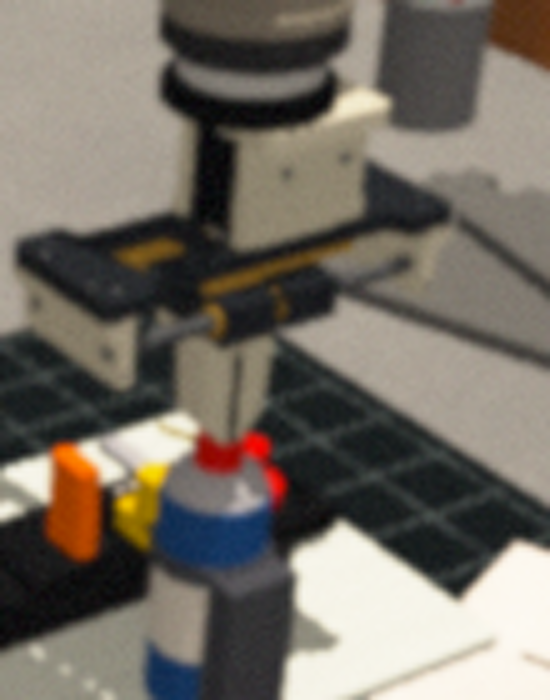

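```bash
python3 -m creep '[{"tx":-1,"ty":0,"tz":0,"wx":0,"wy":0,"wz":0,"gripper":1},{"tx":-3,"ty":0,"tz":0,"wx":0,"wy":0,"wz":0,"gripper":1},{"tx":-6,"ty":0,"tz":0,"wx":0,"wy":0,"wz":0,"gripper":1},{"tx":-6,"ty":-3.5,"tz":0,"wx":0,"wy":0,"wz":0,"gripper":0.25},{"tx":-6,"ty":-7,"tz":0,"wx":0,"wy":0,"wz":0,"gripper":0.25},{"tx":-6,"ty":-10,"tz":0,"wx":0,"wy":0,"wz":0,"gripper":0.25},{"tx":-6,"ty":-11.2,"tz":0,"wx":0,"wy":0,"wz":0,"gripper":0.25},{"tx":-6,"ty":-11.2,"tz":0,"wx":0,"wy":0,"wz":0,"gripper":0.25}]'
python3 -c "
from h import *
s=cam('scene');crop(s,240,80,400,220,'pics/s12.png',5)
go([557.5,182,70],[0,1,0])"
```

```text
time: 19.7
tool_pos: [554.6, 183.3, 215.5]
tcp_rot: [-1.405, 1.57, -2.975]
contact_force: [-0.0, 1.0, 0.6]
grip_width: 29.2
t 19.75 tcp [556.5 183.2 215.6] F [ 1.1 -0.4 -0.2] w 32.1
shift cm [14.56  0.09  0.12] turn [ 0.     0.    -0.001] |d| 146.0
```

View pics/s12.png

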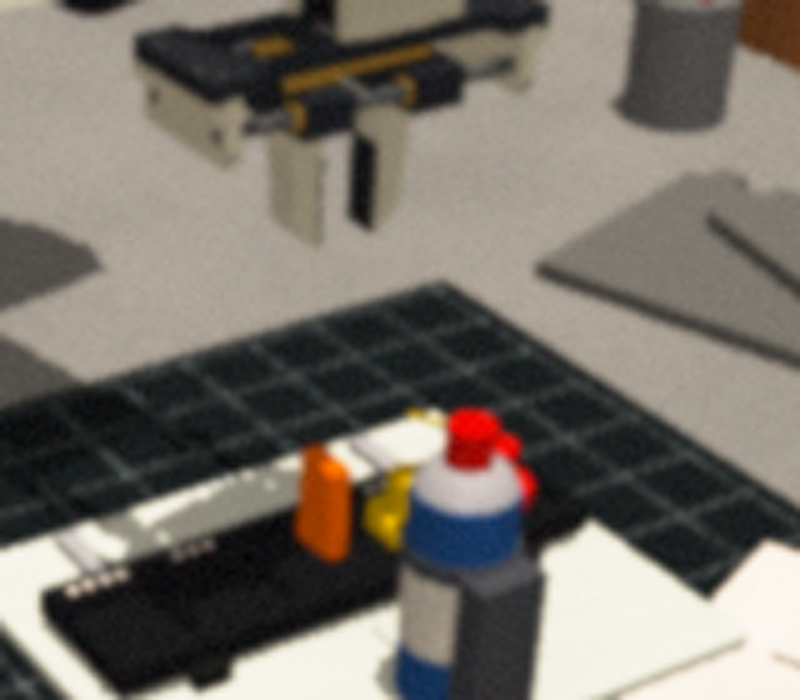

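Cap is back up, carriage still in. Grab the handle again and pull out.

```bash
python3 -m creep '[{"tx":4,"ty":0.1,"tz":0.1,"wx":0,"wy":0,"wz":0,"gripper":0.25},{"tx":8,"ty":0.1,"tz":0.1,"wx":0,"wy":0,"wz":0,"gripper":0.25},{"tx":11,"ty":0.1,"tz":0.1,"wx":0,"wy":0,"wz":0,"gripper":0.25},{"tx":13.5,"ty":0.1,"tz":0.1,"wx":0,"wy":0,"wz":0,"gripper":0.25},{"tx":14.5,"ty":0.1,"tz":0.1,"wx":0,"wy":0,"wz":0,"gripper":0.25},{"tx":14.5,"ty":0.1,"tz":0.1,"wx":0,"wy":0,"wz":0,"gripper":0.25},{"tx":14.5,"ty":0.1,"tz":0.1,"wx":0,"wy":0,"wz":0,"gripper":0.25}]'
python3 -m creep '[{"tx":0,"ty":0,"tz":0,"wx":0,"wy":0,"wz":0,"gripper":1},{"tx":0,"ty":0,"tz":0,"wx":0,"wy":0,"wz":0,"gripper":1},{"tx":0,"ty":0,"tz":0,"wx":0,"wy":0,"wz":0,"gripper":1},{"tx":0,"ty":0,"tz":0,"wx":0,"wy":0,"wz":0,"gripper":1},{"tx":0,"ty":0,"tz":0,"wx":0,"wy":0,"wz":0,"gripper":1}]'
```

```text
time: 20.33
tool_pos: [559.1, 182.0, 70.4]
tcp_rot: [1.535, 1.57, -0.036]
contact_force: [0.3, 0.0, 1.3]
grip_width: 34.5
time: 20.75
tool_pos: [558.7, 182.4, 71.5]
tcp_rot: [1.819, 1.568, 0.248]
contact_force: [-1.1, 2.4, 6.2]
grip_width: 13.6
```

```bash
python3 -m creep '[{"tx":0,"ty":-0.6,"tz":0,"wx":0,"wy":0,"wz":0,"gripper":1},{"tx":0,"ty":-1.4,"tz":0.02,"wx":0,"wy":0,"wz":0,"gripper":1},{"tx":0,"ty":-2.2,"tz":0.04,"wx":0,"wy":0,"wz":0,"gripper":1},{"tx":0,"ty":-3,"tz":0.05,"wx":0,"wy":0,"wz":0,"gripper":1},{"tx":0,"ty":-3.8,"tz":0.07,"wx":0,"wy":0,"wz":0,"gripper":1},{"tx":0,"ty":-4.6,"tz":0.08,"wx":0,"wy":0,"wz":0,"gripper":1},{"tx":0,"ty":-5.4,"tz":0.09,"wx":0,"wy":0,"wz":0,"gripper":1},{"tx":0,"ty":-5.4,"tz":0.09,"wx":0,"wy":0,"wz":0,"gripper":1}]'
python3 -m creep '[{"tx":0,"ty":-0.3,"tz":0,"wx":0,"wy":0,"wz":0,"gripper":1},{"tx":0,"ty":-0.6,"tz":0,"wx":0,"wy":0,"wz":0,"gripper":1},{"tx":0,"ty":-0.6,"tz":0,"wx":0,"wy":0,"wz":0,"gripper":1},{"tx":0,"ty":-0.6,"tz":0,"wx":0,"wy":0,"wz":0,"gripper":1}]'
python3 -m creep '[{"tx":0,"ty":-0.3,"tz":0,"wx":0,"wy":0,"wz":0,"gripper":1},{"tx":0,"ty":-0.5,"tz":0,"wx":0,"wy":0,"wz":0,"gripper":1},{"tx":0,"ty":-0.5,"tz":0,"wx":0,"wy":0,"wz":0,"gripper":1},{"tx":0,"ty":-0.5,"tz":0,"wx":0,"wy":0,"wz":0,"gripper":1}]'
```

```text
time: 21.42
tool_pos: [503.0, 181.8, 71.5]
tcp_rot: [2.139, 1.569, 0.569]
contact_force: [-1.8, 3.5, 9.5]
grip_width: 13.6
time: 21.75
tool_pos: [498.8, 181.8, 71.5]
tcp_rot: [1.869, 1.567, 0.299]
contact_force: [1.8, 3.1, 5.7]
grip_width: 13.7
time: 22.08
tool_pos: [498.6, 181.8, 71.5]
tcp_rot: [1.726, 1.557, 0.155]
contact_force: [17.8, 3.2, -5.9]
grip_width: 13.6
```

```bash
python3 -m creep '[{"tx":0,"ty":0.5,"tz":0,"wx":0,"wy":0,"wz":0,"gripper":1},{"tx":0,"ty":0.5,"tz":0,"wx":0,"wy":0,"wz":0,"gripper":1},{"tx":0,"ty":0.5,"tz":0,"wx":0,"wy":0,"wz":0,"gripper":0.25},{"tx":0,"ty":0.5,"tz":0,"wx":0,"wy":0,"wz":0,"gripper":0.25},{"tx":0,"ty":0.5,"tz":0,"wx":0,"wy":0,"wz":0,"gripper":0.25},{"tx":0,"ty":0.5,"tz":0,"wx":0,"wy":0,"wz":0,"gripper":0.25}]'
python3 -m creep '[{"tx":-4,"ty":0,"tz":0,"wx":0,"wy":0,"wz":0,"gripper":0.25},{"tx":-8,"ty":0,"tz":0,"wx":0,"wy":0,"wz":0,"gripper":0.25},{"tx":-9,"ty":0,"tz":4,"wx":0,"wy":0,"wz":0,"gripper":0.25},{"tx":-9,"ty":0,"tz":8,"wx":0,"wy":0,"wz":0,"gripper":0.25},{"tx":-9,"ty":0,"tz":12,"wx":0,"wy":0,"wz":0,"gripper":0.25},{"tx":-9,"ty":0,"tz":16,"wx":0,"wy":0,"wz":0,"gripper":0.25},{"tx":-9,"ty":0,"tz":18,"wx":0,"wy":0,"wz":0,"gripper":0.25},{"tx":-9,"ty":0,"tz":18,"wx":0,"wy":0,"wz":0,"gripper":0.25}]'
python3 -c "
from h import *
t=cam('top');s=cam('scene');P=cloud(t)
for c in (t,s):
  for b in blob(c,yel)[:2]: print('yel',b[:3],plane(c,*b[1],38).round(1))
  for b in blob(c,ora)[:2]: print('ora',b[:3],plane(c,*b[1],88).round(1))
  for b in blob(c,red)[:5]: print('red',b[:3],plane(c,*b[1],38).round(1))
go([498,240,130],[0,1,0])
crop(t,130,140,260,260,'pics/t13.png',5);crop(s,40,80,400,300,'pics/s13.png',2.2)"
```

```text
time: 22.58
tool_pos: [497.1, 180.9, 69.8]
tcp_rot: [-1.253, 1.569, -2.824]
contact_force: [0.6, -0.4, 0.1]
grip_width: 33.3
time: 23.25
tool_pos: [497.5, -2.7, 160.0]
tcp_rot: [-0.522, 1.569, -2.098]
contact_force: [0.1, 0.5, -0.4]
grip_width: 34.3
yel (185, [174.5, 227.1], [167, 220, 16, 15]) [493.9 238.3  38. ]
ora (54, [191.6, 224.6], [189, 220, 6, 10]) [497.1 179.1  88. ]
ora (30, [509.8, 351.7], [508, 348, 4, 10]) [ 161.8 -714.8   88. ]
red (247, [263.0, 151.5], [253, 141, 21, 21]) [732.9 -24.8  38. ]
red (179, [154.9, 226.5], [147, 220, 16, 15]) [494.6 297.8  38. ]
red (66, [287.0, 186.5], [282, 183, 10, 9]) [624.  -99.9  38. ]
red (39, [189.2, 161.3], [186, 158, 7, 8]) [698.4 202.8  38. ]
yel (213, [308.5, 171.4], [300, 162, 17, 18]) [499.  238.3  38. ]
ora (1393, [491.4, 29.0], [470, 0, 42, 69]) [-123.2 1825.9   88. ]
ora (631, [471.7, 96.1], [456, 79, 33, 41]) [439.5 972.4  88. ]
red (598, [272.9, 259.1], [257, 243, 33, 29]) [757.5 -33.6  38. ]
red (230, [329.0, 165.8], [317, 157, 23, 17]) [503.7 306.6  38. ]
red (168, [221.1, 245.9], [214, 238, 15, 16]) [ 662.6 -112.2   38. ]
red (41, [384.1, 69.7], [381, 61, 8, 18]) [ -42.9 1020.8   38. ]
t 23.35 tcp [497.5   0.6 160. ] F [0.2 1.5 0. ] w 34.9
shift cm [  3.    -0.   -23.93] turn [-0.002 -0.     0.001] |d| 241.0
```

View pics/t13.png

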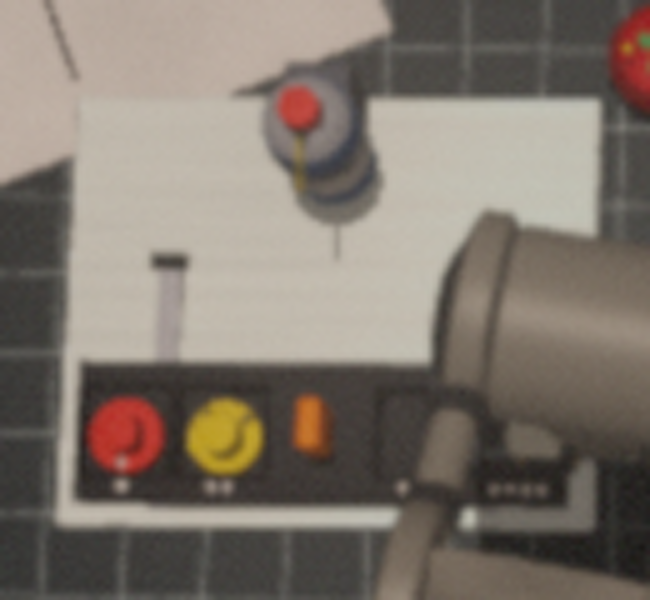

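View pics/s13.png

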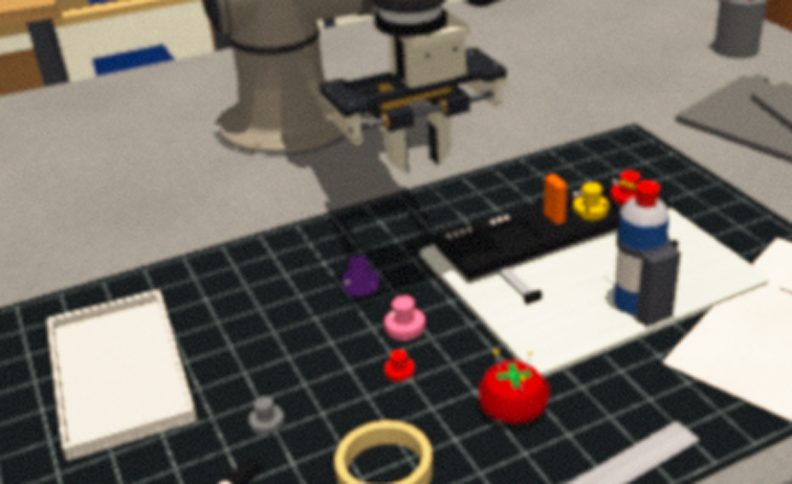

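```bash
python3 -m creep '[{"tx":0,"ty":0,"tz":-4,"wx":0,"wy":0,"wz":0,"gripper":0.25},{"tx":0,"ty":0,"tz":-8,"wx":0,"wy":0,"wz":0,"gripper":0.25},{"tx":0,"ty":0,"tz":-12,"wx":0,"wy":0,"wz":0,"gripper":0.25},{"tx":0,"ty":0,"tz":-16,"wx":0,"wy":0,"wz":0,"gripper":0.25},{"tx":0,"ty":0,"tz":-20,"wx":0,"wy":0,"wz":0,"gripper":0.25},{"tx":1,"ty":-0.1,"tz":-24,"wx":0,"wy":0,"wz":0,"gripper":0.25},{"tx":3,"ty":-0.1,"tz":-24,"wx":0,"wy":0,"wz":0,"gripper":0.25},{"tx":5,"ty":-0.1,"tz":-24,"wx":0,"wy":0,"wz":0,"gripper":0.25}]'
python3 -m creep '[{"tx":1,"ty":0,"tz":0,"wx":0,"wy":0,"wz":0,"gripper":0.25},{"tx":2,"ty":0,"tz":0,"wx":0,"wy":0,"wz":0,"gripper":0.25},{"tx":2,"ty":0,"tz":0,"wx":0,"wy":0,"wz":0,"gripper":0.25},{"tx":2,"ty":0,"tz":0,"wx":0,"wy":0,"wz":0,"gripper":0.25}]'
python3 -c "
from h import *
go([496.5,240.5,39.5],[0,1,0])
s=cam('scene');crop(s,270,110,360,200,'pics/s14.png',6)"
```

```text
time: 24.02
tool_pos: [495.8, 245.5, 109.8]
tcp_rot: [2.135, 1.569, 0.571]
contact_force: [0.2, -0.4, -1.0]
grip_width: 34.6
time: 24.35
tool_pos: [496.9, 241.1, 90.3]
tcp_rot: [-1.199, 1.57, -2.77]
contact_force: [0.0, 0.0, -0.6]
grip_width: 34.6
t 24.35 tcp [496.9 241.1  90.3] F [ 0.   0.  -0.6] w 34.6
shift cm [ 5.08 -0.04  0.06] turn [-0.  0.  0.] |d| 51.0
```

View pics/s14.png

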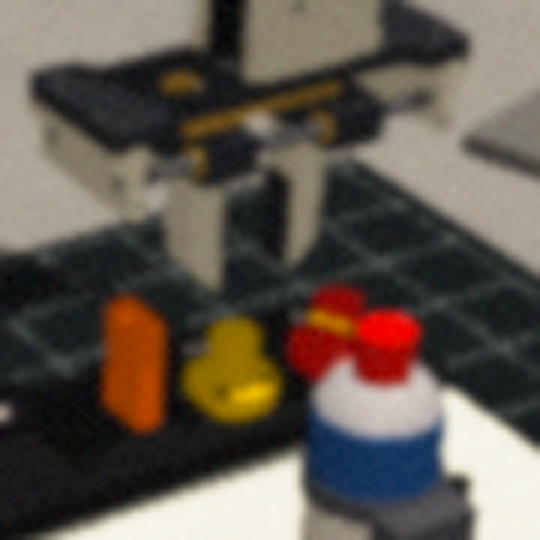

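```bash
python3 -m creep '[{"tx":2,"ty":0,"tz":0.05,"wx":0,"wy":0,"wz":0,"gripper":0.25},{"tx":4,"ty":0,"tz":0.05,"wx":0,"wy":0,"wz":0,"gripper":0.25},{"tx":5,"ty":0,"tz":0.05,"wx":0,"wy":0,"wz":0,"gripper":0.25},{"tx":5,"ty":0,"tz":0.05,"wx":0,"wy":0,"wz":0,"gripper":0.25},{"tx":5,"ty":0,"tz":0.05,"wx":0,"wy":0,"wz":0,"gripper":1},{"tx":5,"ty":0,"tz":0.05,"wx":0,"wy":0,"wz":0,"gripper":1},{"tx":5,"ty":0,"tz":0.05,"wx":0,"wy":0,"wz":0,"gripper":1},{"tx":5,"ty":0,"tz":0.05,"wx":0,"wy":0,"wz":0,"gripper":1}]'
python3 -m creep '[{"tx":0,"ty":0,"tz":0,"wx":0,"wy":0,"wz":0,"gripper":1},{"tx":-3,"ty":0,"tz":0,"wx":0,"wy":0,"wz":0,"gripper":1},{"tx":-6,"ty":0,"tz":0,"wx":0,"wy":0,"wz":0,"gripper":1},{"tx":-9,"ty":0,"tz":0,"wx":0,"wy":0,"wz":0,"gripper":1},{"tx":-11,"ty":0,"tz":0,"wx":0,"wy":0,"wz":0,"gripper":1},{"tx":-11,"ty":0,"tz":0,"wx":0,"wy":0,"wz":0,"gripper":1}]'
python3 -c "
from h import *
go([520,-363,150],[0,1,0])
t=cam('top');crop(t,130,140,260,260,'pics/t15.png',5)"
```

```text
time: 25.07
tool_pos: [497.8, 240.8, 41.4]
tcp_rot: [1.816, 1.568, 0.245]
contact_force: [0.5, -0.4, 2.7]
grip_width: 23.0
time: 25.57
tool_pos: [499.2, 241.5, 155.0]
tcp_rot: [1.881, 1.562, 0.31]
contact_force: [0.7, -0.5, -1.0]
grip_width: 22.9
t 25.57 tcp [499.2 241.5 155. ] F [ 0.7 -0.5 -1. ] w 22.9
shift cm [ 0.36  2.08 60.45] turn [-0.    -0.003 -0.008] |d| 605.0
```

View pics/t15.png

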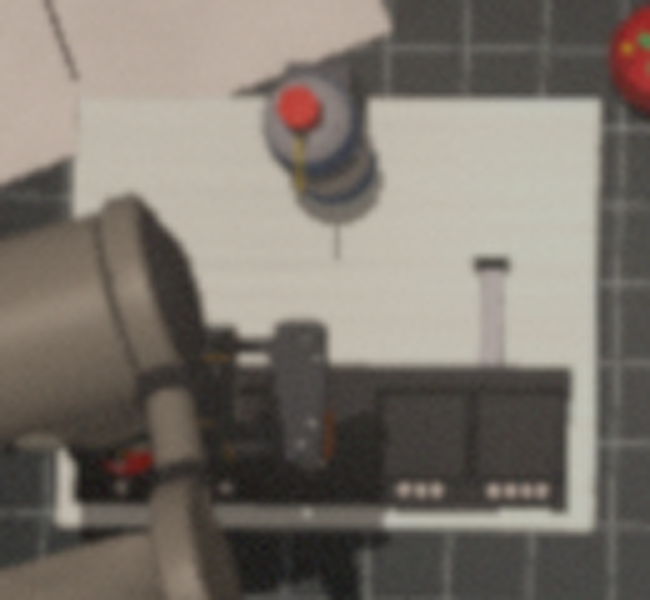

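```bash
python3 -m creep '[{"tx":0,"ty":0.2,"tz":4,"wx":0,"wy":0,"wz":0,"gripper":1},{"tx":0,"ty":0.4,"tz":8,"wx":0,"wy":0,"wz":0,"gripper":1},{"tx":0,"ty":0.6,"tz":12,"wx":0,"wy":0,"wz":0,"gripper":1},{"tx":0,"ty":0.8,"tz":16,"wx":0,"wy":0,"wz":0,"gripper":1},{"tx":0,"ty":1,"tz":20,"wx":0,"wy":0,"wz":0,"gripper":1},{"tx":0,"ty":1.2,"tz":24,"wx":0,"wy":0,"wz":0,"gripper":1},{"tx":0,"ty":1.4,"tz":28,"wx":0,"wy":0,"wz":0,"gripper":1},{"tx":0,"ty":1.6,"tz":32,"wx":0,"wy":0,"wz":0,"gripper":1}]'
python3 -m creep '[{"tx":0,"ty":0.2,"tz":4,"wx":0,"wy":0,"wz":0,"gripper":1},{"tx":0,"ty":0.4,"tz":8,"wx":0,"wy":0,"wz":0,"gripper":1},{"tx":0,"ty":0.6,"tz":12,"wx":0,"wy":0,"wz":0,"gripper":1},{"tx":0,"ty":0.6,"tz":16,"wx":0,"wy":0,"wz":0,"gripper":1},{"tx":0,"ty":0.6,"tz":20,"wx":0,"wy":0,"wz":0,"gripper":1},{"tx":0,"ty":0.6,"tz":24,"wx":0,"wy":0,"wz":0,"gripper":1},{"tx":0,"ty":0.6,"tz":27,"wx":0,"wy":0,"wz":0,"gripper":1},{"tx":0,"ty":0.6,"tz":28.4,"wx":0,"wy":0,"wz":0,"gripper":1}]'
python3 -c "
from h import *
go([520,-363,50],[0,1,0])
s=cam('scene');crop(s,30,60,230,310,'pics/s16.png',2.4)"
```

```text
time: 26.28
tool_pos: [511.7, -81.0, 148.7]
tcp_rot: [-1.9, 1.568, 2.812]
contact_force: [0.3, -0.5, -0.9]
grip_width: 22.9
time: 26.95
tool_pos: [517.4, -367.1, 148.0]
tcp_rot: [-1.83, 1.569, 2.879]
contact_force: [-0.1, 0.1, -0.6]
grip_width: 23.1
t 26.95 tcp [ 517.4 -367.1  148. ] F [-0.1  0.1 -0.6] w 23.1
shift cm [ 9.8   0.28 -0.41] turn [-0.003 -0.001  0.002] |d| 98.0
```

View pics/s16.png

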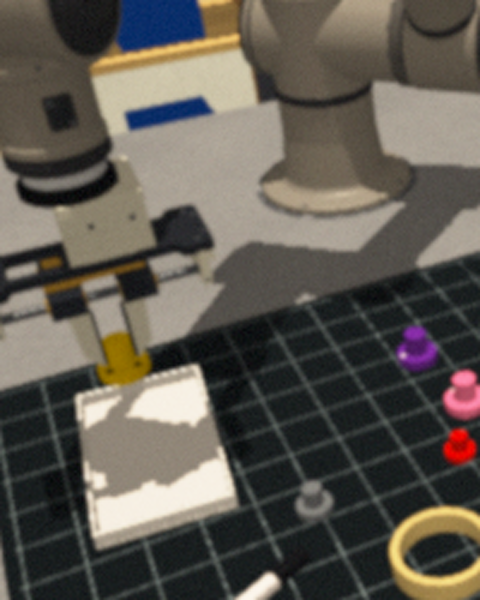

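```bash
python3 -m creep '[{"tx":3,"ty":0,"tz":0,"wx":0,"wy":0,"wz":0,"gripper":1},{"tx":6,"ty":0,"tz":0,"wx":0,"wy":0,"wz":0,"gripper":1},{"tx":9,"ty":0,"tz":0,"wx":0,"wy":0,"wz":0,"gripper":1},{"tx":11,"ty":0,"tz":0,"wx":0,"wy":0,"wz":0,"gripper":1},{"tx":11,"ty":0,"tz":0,"wx":0,"wy":0,"wz":0,"gripper":1},{"tx":11,"ty":0,"tz":0,"wx":0,"wy":0,"wz":0,"gripper":1}]'
python3 -c "
from h import *
go([520,-363,24],[0,1,0])
t=cam('top');s=cam('scene');P=cloud(t)
for c in (t,s):
  for b in blob(c,yel)[:2]: print('yel',b[:3],plane(c,*b[1],40).round(1))"
```

```text
time: 27.5
tool_pos: [517.9, -362.0, 38.4]
tcp_rot: [-2.318, 1.566, 2.395]
contact_force: [0.7, 0.0, 0.6]
grip_width: 23.3
t 27.5 tcp [ 517.9 -362.    38.4] F [0.7 0.  0.6] w 23.3
shift cm [1.44 0.22 0.11] turn [ 0.    -0.003  0.003] |d| 15.0
yel (281, [94.0, 248.2], [85, 238, 20, 20]) [ 528.2 -363.9   40. ]
```

```bash
python3 -m creep '[{"tx":0.5,"ty":0,"tz":0,"wx":0,"wy":0,"wz":0,"gripper":1},{"tx":1,"ty":0,"tz":0,"wx":0,"wy":0,"wz":0,"gripper":1},{"tx":1.3,"ty":0,"tz":0,"wx":0,"wy":0,"wz":0,"gripper":1},{"tx":1.3,"ty":0,"tz":0,"wx":0,"wy":0,"wz":0,"gripper":1}]'
python3 -m creep '[{"tx":0.15,"ty":0,"tz":0,"wx":0,"wy":0,"wz":0,"gripper":1},{"tx":0.15,"ty":0,"tz":0,"wx":0,"wy":0,"wz":0,"gripper":1},{"tx":0.15,"ty":0,"tz":0,"wx":0,"wy":0,"wz":0,"gripper":1}]'
```

```text
time: 27.93
tool_pos: [518.5, -363.1, 26.8]
tcp_rot: [-2.231, 1.57, 2.481]
contact_force: [-0.3, -0.2, -0.6]
grip_width: 23.2
time: 28.18
tool_pos: [518.8, -363.5, 25.8]
tcp_rot: [0.54, 1.571, -1.031]
contact_force: [-0.1, 0.7, -0.1]
grip_width: 23.5
```

```bash
python3 -m creep '[{"tx":0.15,"ty":0,"tz":0,"wx":0,"wy":0,"wz":0,"gripper":1},{"tx":0.2,"ty":0,"tz":0,"wx":0,"wy":0,"wz":0,"gripper":1},{"tx":0.2,"ty":0,"tz":0,"wx":0,"wy":0,"wz":0,"gripper":1}]'
python3 -m creep '[{"tx":0.1,"ty":0,"tz":0,"wx":0,"wy":0,"wz":0,"gripper":1},{"tx":0.1,"ty":0,"tz":0,"wx":0,"wy":0,"wz":0,"gripper":1}]'
```

```text
time: 28.43
tool_pos: [518.8, -363.4, 23.6]
tcp_rot: [-1.013, 1.571, -2.584]
contact_force: [0.2, -0.9, -1.3]
grip_width: 23.4
time: 28.6
tool_pos: [519.0, -363.5, 23.5]
tcp_rot: [0.841, 1.57, -0.73]
contact_force: [-0.8, 1.4, 4.2]
grip_width: 23.1
```

Contact with the tray floor; release, lift, and return for stud1.

```bash
python3 -m creep '[{"tx":0,"ty":0,"tz":0,"wx":0,"wy":0,"wz":0,"gripper":0.25},{"tx":0,"ty":0,"tz":0,"wx":0,"wy":0,"wz":0,"gripper":0.25},{"tx":0,"ty":0,"tz":0,"wx":0,"wy":0,"wz":0,"gripper":0.25},{"tx":-3,"ty":0,"tz":0,"wx":0,"wy":0,"wz":0,"gripper":0.25},{"tx":-6,"ty":0,"tz":0,"wx":0,"wy":0,"wz":0,"gripper":0.25},{"tx":-10,"ty":0,"tz":0,"wx":0,"wy":0,"wz":0,"gripper":0.25},{"tx":-13,"ty":0,"tz":-2,"wx":0,"wy":0,"wz":0,"gripper":0.25},{"tx":-13,"ty":0,"tz":-6,"wx":0,"wy":0,"wz":0,"gripper":0.25}]'
python3 -m creep '[{"tx":0,"ty":-0.2,"tz":-4,"wx":0,"wy":0,"wz":0,"gripper":0.25},{"tx":0,"ty":-0.4,"tz":-8,"wx":0,"wy":0,"wz":0,"gripper":0.25},{"tx":0,"ty":-0.6,"tz":-12,"wx":0,"wy":0,"wz":0,"gripper":0.25},{"tx":0,"ty":-0.8,"tz":-16,"wx":0,"wy":0,"wz":0,"gripper":0.25},{"tx":0,"ty":-1,"tz":-20,"wx":0,"wy":0,"wz":0,"gripper":0.25},{"tx":0,"ty":-1.2,"tz":-24,"wx":0,"wy":0,"wz":0,"gripper":0.25},{"tx":0,"ty":-1.4,"tz":-28,"wx":0,"wy":0,"wz":0,"gripper":0.25},{"tx":0,"ty":-1.6,"tz":-32,"wx":0,"wy":0,"wz":0,"gripper":0.25}]'
python3 -c "
from h import *
t=cam('top');s=cam('scene')
for c in (t,s):
  for b in blob(c,yel)[:2]: print('yel',b[:3],plane(c,*b[1],18).round(1))
  for b in blob(c,red)[:5]: print('red',b[:3],plane(c,*b[1],38).round(1))
go([497,300,120],[0,1,0])
cv2.imwrite('pics/t17.png',cv2.resize(t['frame'][130:280,130:410,::-1],None,fx=2.8,fy=2.8))"
```

```text
time: 29.27
tool_pos: [521.5, -308.6, 159.5]
tcp_rot: [0.843, 1.556, -0.732]
contact_force: [1.3, 0.6, 1.1]
grip_width: 34.6
time: 29.93
tool_pos: [502.5, 18.4, 152.7]
tcp_rot: [1.172, 1.57, -0.399]
contact_force: [1.2, 1.0, -1.1]
grip_width: 34.7
yel (65, [371.2, 223.4], [367, 219, 10, 11]) [ 517.7 -357.2   18. ]
red (248, [262.9, 151.5], [253, 141, 21, 21]) [732.9 -24.5  38. ]
red (172, [154.9, 226.6], [147, 220, 16, 15]) [494.3 297.8  38. ]
red (67, [287.1, 186.5], [282, 183, 10, 9]) [ 624.  -100.2   38. ]
red (40, [189.1, 161.2], [186, 158, 7, 8]) [698.7 203.1  38. ]
yel (279, [95.5, 253.5], [87, 243, 19, 20]) [ 520.5 -363.9   18. ]
red (600, [273.0, 259.1], [258, 243, 32, 29]) [757.6 -33.4  38. ]
red (232, [328.9, 165.7], [317, 157, 23, 17]) [503.1 306.7  38. ]
red (167, [221.1, 246.0], [214, 238, 15, 16]) [ 662.9 -112.3   38. ]
red (40, [384.0, 70.1], [381, 61, 8, 18]) [ -39.1 1016.7   38. ]
t 30.03 tcp [502.   21.7 152.7] F [-0.5 -1.3 -0. ] w 34.7
shift cm [  3.31  -0.34 -27.83] turn [ 0.006 -0.001  0.   ] |d| 280.0
```

View pics/t17.png

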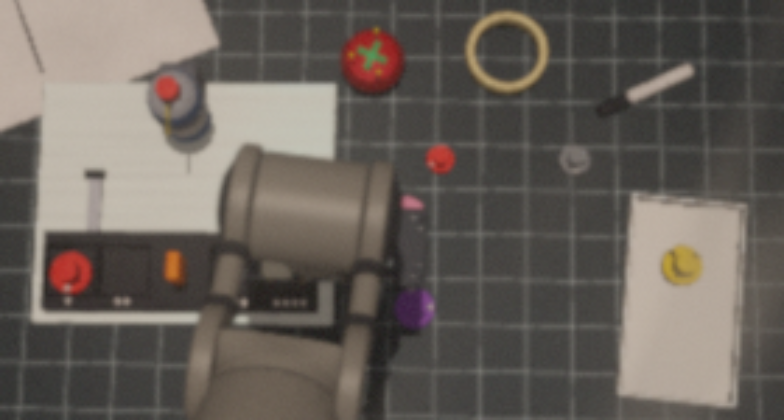

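```bash
python3 -m creep '[{"tx":0,"ty":-0.1,"tz":-4,"wx":0,"wy":0,"wz":0,"gripper":0.25},{"tx":0,"ty":-0.2,"tz":-8,"wx":0,"wy":0,"wz":0,"gripper":0.25},{"tx":0,"ty":-0.3,"tz":-12,"wx":0,"wy":0,"wz":0,"gripper":0.25},{"tx":0,"ty":-0.4,"tz":-16,"wx":0,"wy":0,"wz":0,"gripper":0.25},{"tx":0,"ty":-0.5,"tz":-20,"wx":0,"wy":0,"wz":0,"gripper":0.25},{"tx":0,"ty":-0.55,"tz":-24,"wx":0,"wy":0,"wz":0,"gripper":0.25},{"tx":1,"ty":-0.55,"tz":-27.8,"wx":0,"wy":0,"wz":0,"gripper":0.25},{"tx":4,"ty":-0.55,"tz":-27.8,"wx":0,"wy":0,"wz":0,"gripper":0.25}]'
python3 -m creep '[{"tx":1,"ty":0,"tz":0,"wx":0,"wy":0,"wz":0,"gripper":0.25},{"tx":2,"ty":0,"tz":0,"wx":0,"wy":0,"wz":0,"gripper":0.25},{"tx":2,"ty":0,"tz":0,"wx":0,"wy":0,"wz":0,"gripper":0.25},{"tx":2,"ty":0,"tz":0,"wx":0,"wy":0,"wz":0,"gripper":0.25}]'
python3 -c "
from h import *
go([496,300,39.5],[0,1,0])"
```

```text
time: 30.7
tool_pos: [500.1, 301.4, 116.1]
tcp_rot: [2.126, 1.559, 0.56]
contact_force: [0.8, -1.1, -0.4]
grip_width: 34.4
time: 31.03
tool_pos: [497.9, 293.2, 92.8]
tcp_rot: [-0.763, 1.57, -2.336]
contact_force: [1.0, 1.3, 1.0]
grip_width: 34.4
t 31.03 tcp [497.9 293.2  92.8] F [1.  1.3 1. ] w 34.4
shift cm [ 5.33 -0.19 -0.68] turn [-0.002  0.001  0.   ] |d| 54.0
```

```bash
python3 -m creep '[{"tx":0,"ty":-0.1,"tz":-0.6,"wx":0,"wy":0,"wz":0,"gripper":0.25},{"tx":0,"ty":-0.1,"tz":-0.6,"wx":0,"wy":0,"wz":0,"gripper":0.25},{"tx":0,"ty":-0.1,"tz":-0.6,"wx":0,"wy":0,"wz":0,"gripper":0.25},{"tx":0,"ty":-0.1,"tz":-0.6,"wx":0,"wy":0,"wz":0,"gripper":0.25}]'
python3 -c "
from h import *
go([496,300,40],[0,1,0])"
```

```text
time: 31.37
tool_pos: [496.8, 300.6, 93.4]
tcp_rot: [1.887, 1.57, 0.316]
contact_force: [0.5, 0.3, 0.1]
grip_width: 34.5
t 31.37 tcp [496.8 300.6  93.4] F [0.5 0.3 0.1] w 34.5
shift cm [ 5.34 -0.09  0.06] turn [-0.    -0.    -0.001] |d| 53.0
```

```bash
python3 -m creep '[{"tx":2,"ty":0,"tz":0,"wx":0,"wy":0,"wz":0,"gripper":0.25},{"tx":4,"ty":0,"tz":0,"wx":0,"wy":0,"wz":0,"gripper":0.25},{"tx":5.3,"ty":0,"tz":0,"wx":0,"wy":0,"wz":0,"gripper":0.25},{"tx":5.3,"ty":0,"tz":0,"wx":0,"wy":0,"wz":0,"gripper":0.25},{"tx":5.3,"ty":0,"tz":0,"wx":0,"wy":0,"wz":0,"gripper":1},{"tx":5.3,"ty":0,"tz":0,"wx":0,"wy":0,"wz":0,"gripper":1},{"tx":5.3,"ty":0,"tz":0,"wx":0,"wy":0,"wz":0,"gripper":1},{"tx":5.3,"ty":0,"tz":0,"wx":0,"wy":0,"wz":0,"gripper":1}]'
python3 -m creep '[{"tx":0,"ty":0,"tz":0,"wx":0,"wy":0,"wz":0,"gripper":1},{"tx":-3,"ty":0,"tz":0,"wx":0,"wy":0,"wz":0,"gripper":1},{"tx":-6,"ty":0,"tz":0,"wx":0,"wy":0,"wz":0,"gripper":1},{"tx":-9,"ty":0,"tz":0,"wx":0,"wy":0,"wz":0,"gripper":1},{"tx":-11,"ty":0,"tz":0,"wx":0,"wy":0,"wz":0,"gripper":1},{"tx":-11,"ty":0,"tz":4,"wx":0,"wy":0,"wz":0,"gripper":1},{"tx":-11,"ty":0,"tz":8,"wx":0,"wy":0,"wz":0,"gripper":1},{"tx":-11,"ty":0,"tz":12,"wx":0,"wy":0,"wz":0,"gripper":1}]'
python3 -c "
from h import *
go([450,-363,150],[0,1,0])"
```

```text
time: 32.03
tool_pos: [497.1, 300.9, 40.8]
tcp_rot: [1.937, 1.569, 0.365]
contact_force: [-0.7, -0.2, 1.8]
grip_width: 23.2
time: 32.7
tool_pos: [496.2, 179.8, 150.4]
tcp_rot: [1.617, 1.569, 0.048]
contact_force: [1.1, 0.2, -0.8]
grip_width: 23.1
t 32.7 tcp [496.2 179.8 150.4] F [ 1.1  0.2 -0.8] w 23.1
shift cm [ 3.000e-02 -4.730e+00  5.428e+01] turn [ 0.002 -0.    -0.002] |d| 545.0
```

```bash
python3 -m creep '[{"tx":0,"ty":0,"tz":4,"wx":0,"wy":0,"wz":0,"gripper":1},{"tx":0,"ty":0,"tz":8,"wx":0,"wy":0,"wz":0,"gripper":1},{"tx":0,"ty":0,"tz":12,"wx":0,"wy":0,"wz":0,"gripper":1},{"tx":0,"ty":0,"tz":16,"wx":0,"wy":0,"wz":0,"gripper":1},{"tx":0,"ty":0,"tz":20,"wx":0,"wy":0,"wz":0,"gripper":1},{"tx":0,"ty":-0.5,"tz":24,"wx":0,"wy":0,"wz":0,"gripper":1},{"tx":0,"ty":-1,"tz":28,"wx":0,"wy":0,"wz":0,"gripper":1},{"tx":0,"ty":-1.5,"tz":32,"wx":0,"wy":0,"wz":0,"gripper":1}]'
python3 -m creep '[{"tx":0,"ty":-0.5,"tz":4,"wx":0,"wy":0,"wz":0,"gripper":1},{"tx":0,"ty":-1,"tz":8,"wx":0,"wy":0,"wz":0,"gripper":1},{"tx":0,"ty":-1.6,"tz":12,"wx":0,"wy":0,"wz":0,"gripper":1},{"tx":0,"ty":-2.2,"tz":16,"wx":0,"wy":0,"wz":0,"gripper":1},{"tx":0,"ty":-3,"tz":19.5,"wx":0,"wy":0,"wz":0,"gripper":1},{"tx":0,"ty":-3.2,"tz":21.8,"wx":0,"wy":0,"wz":0,"gripper":1},{"tx":0,"ty":-3.2,"tz":22,"wx":0,"wy":0,"wz":0,"gripper":1},{"tx":0,"ty":-3.2,"tz":22,"wx":0,"wy":0,"wz":0,"gripper":1}]'
python3 -c "
from h import *
go([450,-363,40],[0,1,0])
s=cam('scene');crop(s,30,60,230,310,'pics/s18.png',2.4)"
```

```text
time: 33.37
tool_pos: [480.8, -141.2, 150.1]
tcp_rot: [1.11, 1.57, -0.461]
contact_force: [0.8, -0.5, -0.1]
grip_width: 23.1
time: 34.03
tool_pos: [448.8, -360.5, 149.6]
tcp_rot: [2.197, 1.571, 0.624]
contact_force: [0.4, 0.5, -1.0]
grip_width: 23.2
t 34.03 tcp [ 448.8 -360.5  149.6] F [ 0.4  0.5 -1. ] w 23.2
shift cm [10.96  0.12  0.25] turn [-0.003 -0.    -0.   ] |d| 110.0
```

View pics/s18.png

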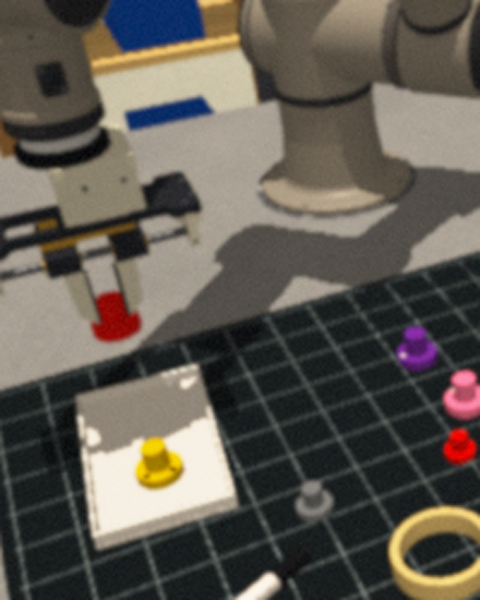

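```bash
python3 -m creep '[{"tx":3,"ty":0,"tz":0.2,"wx":0,"wy":0,"wz":0,"gripper":1},{"tx":6,"ty":0,"tz":0.2,"wx":0,"wy":0,"wz":0,"gripper":1},{"tx":9,"ty":0,"tz":0.2,"wx":0,"wy":0,"wz":0,"gripper":1},{"tx":11.5,"ty":0,"tz":0.2,"wx":0,"wy":0,"wz":0,"gripper":1},{"tx":12,"ty":0,"tz":0.2,"wx":0,"wy":0,"wz":0,"gripper":1},{"tx":12.3,"ty":0,"tz":0.2,"wx":0,"wy":0,"wz":0,"gripper":1},{"tx":12.3,"ty":0,"tz":0.2,"wx":0,"wy":0,"wz":0,"gripper":1},{"tx":12.3,"ty":0,"tz":0.2,"wx":0,"wy":0,"wz":0,"gripper":1}]'
python3 -m creep '[{"tx":0.2,"ty":0,"tz":0,"wx":0,"wy":0,"wz":0,"gripper":1},{"tx":0.2,"ty":0,"tz":0,"wx":0,"wy":0,"wz":0,"gripper":1},{"tx":0.2,"ty":0,"tz":0,"wx":0,"wy":0,"wz":0,"gripper":1}]'
```

```text
time: 34.75
tool_pos: [450.4, -361.7, 28.4]
tcp_rot: [0.765, 1.568, -0.805]
contact_force: [0.6, -0.2, 0.5]
grip_width: 23.4
time: 35.0
tool_pos: [449.6, -361.7, 25.6]
tcp_rot: [0.736, 1.569, -0.835]
contact_force: [0.5, -0.2, -0.5]
grip_width: 23.2
```

```bash
python3 -m creep '[{"tx":0.15,"ty":0,"tz":0,"wx":0,"wy":0,"wz":0,"gripper":1},{"tx":0.2,"ty":0,"tz":0,"wx":0,"wy":0,"wz":0,"gripper":1},{"tx":0.2,"ty":0,"tz":0,"wx":0,"wy":0,"wz":0,"gripper":1}]'
python3 -m creep '[{"tx":0.1,"ty":0,"tz":0,"wx":0,"wy":0,"wz":0,"gripper":1},{"tx":0.1,"ty":0,"tz":0,"wx":0,"wy":0,"wz":0,"gripper":1}]'
```

```text
time: 35.25
tool_pos: [449.5, -361.5, 22.9]
tcp_rot: [0.88, 1.57, -0.691]
contact_force: [1.1, 0.3, 2.0]
grip_width: 22.9
time: 35.42
tool_pos: [449.6, -361.6, 22.8]
tcp_rot: [0.861, 1.57, -0.71]
contact_force: [-0.5, 1.9, 8.5]
grip_width: 22.9
```

```bash
python3 -m creep '[{"tx":0,"ty":0,"tz":0,"wx":0,"wy":0,"wz":0,"gripper":0.25},{"tx":0,"ty":0,"tz":0,"wx":0,"wy":0,"wz":0,"gripper":0.25},{"tx":0,"ty":0,"tz":0,"wx":0,"wy":0,"wz":0,"gripper":0.25},{"tx":-3,"ty":0,"tz":0,"wx":0,"wy":0,"wz":0,"gripper":0.25},{"tx":-6,"ty":0,"tz":0,"wx":0,"wy":0,"wz":0,"gripper":0.25},{"tx":-10,"ty":0,"tz":0,"wx":0,"wy":0,"wz":0,"gripper":0.25},{"tx":-14,"ty":0,"tz":-2,"wx":0,"wy":0,"wz":0,"gripper":0.25},{"tx":-14,"ty":0,"tz":-6,"wx":0,"wy":0,"wz":0,"gripper":0.25}]'
python3 -m creep '[{"tx":0,"ty":0,"tz":-4,"wx":0,"wy":0,"wz":0,"gripper":0.25},{"tx":0,"ty":0,"tz":-8,"wx":0,"wy":0,"wz":0,"gripper":0.25},{"tx":0,"ty":0,"tz":-12,"wx":0,"wy":0,"wz":0,"gripper":0.25},{"tx":0,"ty":0,"tz":-16,"wx":0,"wy":0,"wz":0,"gripper":0.25},{"tx":0,"ty":0,"tz":-20,"wx":0,"wy":0,"wz":0,"gripper":0.25},{"tx":0,"ty":0,"tz":-24,"wx":0,"wy":0,"wz":0,"gripper":0.25},{"tx":0,"ty":0,"tz":-24,"wx":0,"wy":0,"wz":0,"gripper":0.25},{"tx":0,"ty":0,"tz":-24,"wx":0,"wy":0,"wz":0,"gripper":0.25}]'
python3 -c "
from h import *
t=cam('top');s=cam('scene')
for c in (t,s):
  for b in blob(c,yel)[:2]: print('yel',b[:3],plane(c,*b[1],18).round(1))
  for b in blob(c,ora)[:2]: print('ora',b[:3],plane(c,*b[1],88).round(1))
  for b in blob(c,red)[:5]: print('red',b[:3],plane(c,*b[1],18).round(1))
print(get_obs()['tool_pos'],get_obs()['dq'].round(3))
cv2.imwrite('pics/t19.png',cv2.resize(t['frame'][130:280,130:410,::-1],None,fx=2.8,fy=2.8));crop(s,40,90,400,300,'pics/s19.png',2.2)"
```

```text
time: 36.08
tool_pos: [452.2, -306.8, 168.4]
tcp_rot: [0.768, 1.556, -0.807]
contact_force: [1.4, -0.6, 0.5]
grip_width: 34.6
time: 36.75
tool_pos: [449.2, -59.6, 161.8]
tcp_rot: [-0.269, 1.571, -1.836]
contact_force: [-0.3, -0.5, -0.1]
grip_width: 34.6
yel (76, [371.9, 223.4], [367, 219, 12, 11]) [ 517.8 -359.3   18. ]
ora (54, [191.6, 224.8], [189, 220, 6, 11]) [496.5 179.1  88. ]
ora (30, [509.8, 351.7], [508, 348, 4, 10]) [ 161.8 -714.8   88. ]
red (242, [263.1, 151.5], [253, 141, 21, 21]) [738.1 -24.9  18. ]
red (64, [286.9, 186.5], [282, 183, 10, 9]) [ 627.7 -100.4   18. ]
red (38, [189.2, 161.1], [186, 158, 7, 7]) [703.8 206.1  18. ]
yel (283, [95.4, 253.4], [87, 243, 19, 20]) [ 520. -364.   18.]
yel (15, [324.4, 163.1], [321, 162, 7, 4]) [457.7 326.   18. ]
ora (1373, [491.5, 28.4], [471, 0, 41, 69]) [-130.9 1837.    88. ]
ora (618, [472.0, 95.8], [456, 78, 33, 43]) [438.2 975.6  88. ]
red (598, [272.9, 259.1], [257, 243, 33, 29]) [739.1 -22.5  18. ]
red (214, [89.7, 235.6], [82, 227, 18, 18]) [ 448.  -362.4   18. ]
red (169, [221.0, 245.9], [214, 238, 15, 16]) [ 641.1 -103.8   18. ]
red (117, [334.0, 167.0], [329, 161, 11, 13]) [490.6 336.7  18. ]
red (39, [384.0, 70.1], [381, 61, 8, 18]) [ -82.2 1060.4   18. ]
[449.58312333 -61.92727455 161.70500046] [-0.029  0.006 -0.005  0.003 -0.     0.003]
```

View pics/t19.png

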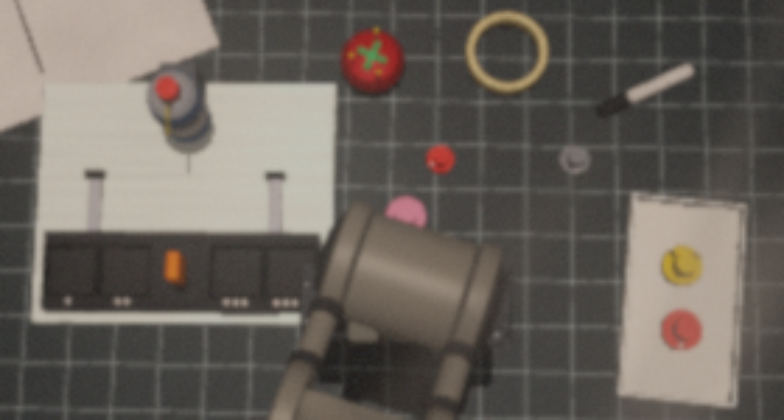

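View pics/s19.png

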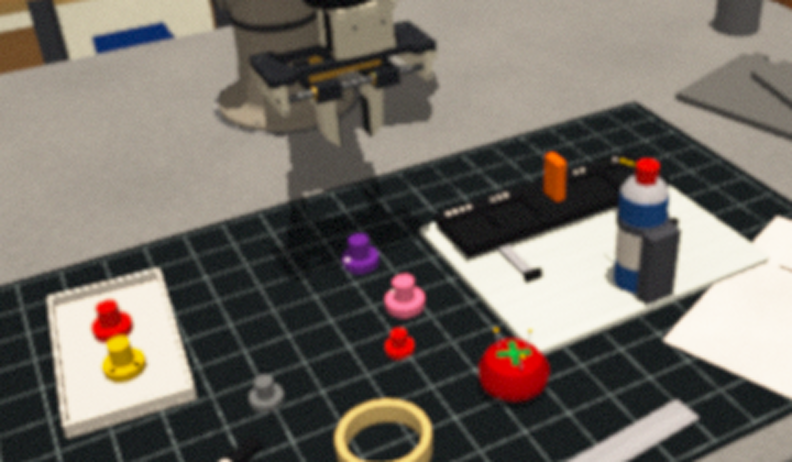

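Both studs are upright in the tray, the carriage is out (handle at x≈497), the cap is up, and the bystanders are untouched. Handing in.

```bash
python3 -c "
from plant import *
print(close_job())"
```

```text
the job is handed in; nothing more can be done
None
```

The job is done and handed in at about 37 s of the 210 s allowed; no verdict was reported. Only stud1 (the larger red) and stud2 (yellow) were in the scene.

**What I did:** I set stud1 in pocket 1, then stud2 in pocket 2, and pushed the carriage to its stop. I pressed the cap until it bottomed (tip height 167 → 159 mm, 19 N), and the picture after I lifted off shows it back up. Then I pulled the carriage out to its stop, 60 mm of travel, and set both studs in the tray.

**Last checks:**
- **Studs:** both stand upright on the tray floor, stud1 near (449, -362) mm and stud2 near (520, -364) mm.
- **Carriage and cap:** the handle is at x ≈ 497 mm, where the pull-out stopped, and the cap looks up.
- **Bystanders:** the pincushion, tape and marker look unmoved, judged by eye in the pictures.
- **Gripper:** it is clear of everything.

**Disagreements:**
- The cameras put the handle about 3 mm in y from where the fingers found it, so the first pinch pushed sideways with 14 N. I recentred the gripper before pushing.
- The carriage did not start fully out; it was about 14 mm in.
- I saw no stud knocked aside and no slackened grip.

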